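# Clamp a porcelain plate on the sloping decorating stand

## Task

Tighten the three clamp knobs that hold the plate on the sloping decorating stand: turn each clockwise until it is fully home against its end stop, the single upper knob first and then the two lower ones in either order. Do not touch the plate, leave the cup, vase and dish beside the stand where they are, and let go of everything at the end.

Things in the scene. Friction and masses are not known exactly. Their poses are not given: they have to be found in the camera images.
- stand: Fixed plywood board 360 mm wide (y), 350 up the slope, on a wooden foot. Origin on the table under its middle; x level towards the high far edge, z up. It rises 32 degrees from its lower edge (150 mm to -x of the origin, face 35 mm above the table). The plate lies in its middle, the three knobs on a 130 mm radius circle round it: one above, two below.
- plate_rim (a point): Centre of the rim plane of the round white porcelain plate, 200 mm across, fixed on the board; z square to the board, outward. Rim 23 mm above the board face. Not to be touched. A flat steel jaw runs from each knob post in over the rim, top at most 39 mm above the board face; it sinks 5 mm as its knob is tightened.
- knob_top_grip (a point): On the axis of the upper black wing knob (alone above the plate). Bar 70 mm long (x), 14 wide (y), 40 tall (z: turning axis, square to the board, outward), reaching 12 mm above and 28 below this point; round hub 36 mm across under it, its top 26 mm below this point, board face 76 mm below. Turns with the knob. All three knobs are alike.
- knob_left_grip (a point): On the axis of the lower left black wing knob (below the plate, on the +y side). Bar 70 mm long (x), 14 wide (y), 40 tall (z: turning axis, square to the board, outward), reaching 12 mm above and 28 below this point; round hub 36 mm across under it, its top 26 mm below this point, board face 76 mm below. Turns with the knob. All three knobs are alike.
- knob_right_grip (a point): On the axis of the lower right black wing knob (below the plate, on the -y side). Bar 70 mm long (x), 14 wide (y), 40 tall (z: turning axis, square to the board, outward), reaching 12 mm above and 28 below this point; round hub 36 mm across under it, its top 26 mm below this point, board face 76 mm below. Turns with the knob. All three knobs are alike.
- knob_top (a joint): Angle of the upper knob (rad), 0 loose, growing as it tightens: clockwise seen looking down on the board (a positive turn about its point's -z). Stiff (0.12 N m), stays where left, stops dead at its tight end, somewhere in 2.3 to 2.9 and different for each knob: feel for it. It starts 1.8 to 2.3 rad short of that, more than one grasp turns.
- knob_left (a joint): Angle of the lower left knob (rad), 0 loose, growing as it tightens: clockwise seen looking down on the board (a positive turn about its point's -z). Stiff (0.12 N m), stays where left, stops dead at its tight end, somewhere in 2.3 to 2.9 and different for each knob: feel for it. It starts 1.8 to 2.3 rad short of that, more than one grasp turns.
- knob_right (a joint): Angle of the lower right knob (rad), 0 loose, growing as it tightens: clockwise seen looking down on the board (a positive turn about its point's -z). Stiff (0.12 N m), stays where left, stops dead at its tight end, somewhere in 2.3 to 2.9 and different for each knob: feel for it. It starts 1.8 to 2.3 rad short of that, more than one grasp turns.
- cup: Loose unglazed terracotta cup, 84 mm across, 85 mm tall, beside the stand on its +y side. Origin under its middle.
- vase: Loose white porcelain vase, 90 mm across, 130 mm tall, beside the stand on its -y side. Origin under its middle.
- dish: Loose dark metal dish, 110 mm across, 18 mm high, beside the stand on its -y side, nearer the robot than the vase. Origin under its middle.

How it is judged:
By the outcome, as a careful person would: the job done as asked, in the order asked, and still so for the second after the job is handed in, with the robot touching nothing.
It also fails if it takes over 72 s, if anything falls off the work surface, if the arm or the gripper's body presses on something with over 40 N, if the wrist force passes 120 N, or if a joint passes its speed limit or range.

## Robot

A 7-joint arm with a two-finger parallel gripper is mounted at the origin on the work surface. World frame = base frame: x ahead of the robot, y to its left, z up, the work surface at z = 0. Lengths are in m, angles in rad, forces in N, time in s.
With the tool pointing down it reaches from about 0.4 to 0.875 m from the base axis. Payload 19.3 kg.
Tool frame: the origin (TCP) lies at the very end of the fingers, on their centre line; the grasp point (between the pads) lies 19 mm behind it; z points along the fingers, y is the line along which they close (so a half turn about z gives the same grasp; the last joint's range is limited). The gripper opens to 85 mm and grips with 20 to 120 N. Pads are 22 mm wide; open, the fingers measure 114 mm over their backs; the gripper's body (76 mm by 85 mm) begins 54 mm behind the grasp point. The pads swing forward as they close: fully open they stand 13 mm farther back than shut.
Start: joints at [-1.198, 0.521, -0.036, 1.599, 0.021, 1.021, -0.113], TCP at [0.268, 0.565, 0.231] pointing down, gripper open.
Joint ranges: [-2.91, 2.91], [-0.3, 2.13], [-1.5, 1.42], [0.17, 2.43], [-1.26, 4.41], [0.16, 1.93], [-2.52, 2.52]. Speed limits (rad/s): [1.89, 1.89, 2.39, 2.39, 3.01, 3.01, 3.01].

## Interface

Orientations are given as [roll, pitch, yaw] about the fixed x, y, z axes, in that order (R = Rz(yaw) Ry(pitch) Rx(roll)).
In Python, from workcell import monitor, optics, job_done gives the robot as it stands.
- The arm moves only by the shell command python3 -m handwheel 'ROWS' [FORCE]. ROWS is JSON, a list of rows, each an object of numbers: "dx", "dy", "dz": the shift along the tool's x, y, z in cm; "wx", "wy", "wz": the turn, a rotation vector about the tool's x, y, z in rad; "claw": the opening in per cent of the stroke, from 0 (shut) to 100 (fully open). A call has 1 to 8 rows; each row shifts and turns the commanded pose from where the row before left it, along the tool's axes as they then stand; what a row does not reach is not made up. A row lasts 1/8 s, in which the tool goes at most 62.5 mm and 10.7 degrees, less where a joint would pass 70% of its speed; a pose out of reach is approached as far as the arm can. A call with a gripper value outside its range is refused whole. The fingers move at their own pace and stop on an object; FORCE is the grip in N (left out, the last holds). Time passes only in rows, so rows that do not move let the fingers close. It gives the time, the measured TCP pose, the force, the opening and the grip force at its end, in the units of the state.
- monitor.observe(): the state, without advancing time (a new reading comes with each control period).
- optics.grab_frame(name): name is "scene" or "top" or "wrist"; returns a dict with "frame" (420x560x3 uint8, blue, green, red), "fovy" (degrees; the focal length in pixels is half the picture's height over the tangent of half this angle, whatever the lens; pixels are square), "cx", "cy" (the principal point, pixels), "k1" (the pictures are not rectified: a ray, as slopes to the right and down, at radius r is drawn at 1 + k1 r^2 times it, then the intrinsics apply), "R" (3x3) and "t" (3): a world point X has camera coordinates R X + t. Camera axes: x right, y down, z forward; pixel columns grow to the right and rows downward; lengths in m; the calibration is good to about 2 mm. A picture is of the moment at which its call begins. There is no depth.
- job_done(): hands the job in; it is judged then, once.
Trained networks look in the newest picture that a camera, given by its name, has taken for a name from the list of things; names that differ only in an ending like _2 or _b are one class to them, and where a whole thing is asked for, a point or a joint stands for the part that bears it (a point fixed in the world has none). Each returns a list of dicts, best first, with "p" (0 to 1); they miss things now and then, are a little off and sometimes report something else, mostly with a low value. They report only what shows in the picture. A call takes as long as a camera call.
- optics.masks_of(name, camera): "region" (420x560 bool, what is visible of it) and "rect" ([left, top, width, height] in pixels, round what is visible of it).
The state is a dict: "clock": time; "qpos": joint angles; "qd": joint speeds; "joint_efforts": joint torques, N m; "position": TCP position; "tool_rot": TCP orientation; "force": force on the tool from outside, world axes, zero at the start; "moment": the same for the moment, N m; "grip_width": finger opening in m; "finger_force": force on a finger pad.
Only numpy, scipy, OpenCV 4.12 (cv2) and the standard library are available. Lean on these libraries where they do the work, as an engineer would, in place of code of your own. Each camera call takes 0.05 s, during which the arm holds its last target. There are 200 camera calls.

## Working session

There is one attempt and no reset: what is moved stays moved. The work goes in short steps, Python scripts to look and compute and a shell command to move; the robot and the scene stay as the last step left them, time stands still between calls to the robot, and variables do not carry over. Pictures are saved under pics/ and viewed, at most 10 in all, crops included, and the job is handed in when it is done.

```bash
mkdir -p pics; ls
cat > h.py <<'E'
import numpy as np, cv2
from workcell import monitor, optics
E
python3 - <<'E'
from h import *
s=monitor.observe(); print({k:np.round(v,3).tolist() for k,v in s.items()})
for c in ("scene","top"):
    f=optics.grab_frame(c); cv2.imwrite(f"pics/{c}0.png",f["frame"])
    print(c,f["fovy"],f["cx"],f["cy"],f["k1"],np.round(f["R"],3).tolist(),np.round(f["t"],3).tolist())
    for n in ("stand","plate_rim","knob_top_grip","knob_left_grip","knob_right_grip","cup","vase","dish"):
        try:
            for m in optics.masks_of(n,c): 
                ys,xs=np.nonzero(m["region"]); print(n,round(m["p"],2),m["rect"],xs.mean().round(1),ys.mean().round(1),len(xs))
        except Exception as e: print(n,e)
E
```

```text
pics
{'clock': 0.0, 'qpos': [-1.198, 0.522, -0.036, 1.6, 0.021, 1.021, -0.113], 'qd': [-0.0, -0.0, -0.0, 0.002, 0.0, 0.002, 0.001], 'joint_efforts': [0.001, -92.713, 1.98, -36.993, 0.018, 0.008, 0.0], 'position': [0.268, 0.564, 0.231], 'tool_rot': [-3.14, 0.0, 2.699], 'force': [-0.102, -0.219, -0.246], 'moment': [0.004, -0.015, 0.015], 'finger_force': 0.0, 'grip_width': 0.085}
scene 48.742617869300105 276.91435316718986 206.27959988248733 0.045147305704593 [[-0.886, 0.464, -0.012], [0.362, 0.674, -0.644], [-0.29, -0.575, -0.765]] [0.506, -0.11, 1.579]
stand 0.77 [194.9, 160.6, 154.5, 141.0] 268.3 220.8 11052
plate_rim 0.92 [250.9, 180.7, 55.6, 47.4] 279.5 205.6 1516
knob_top_grip 0.79 [230.2, 177.5, 31.2, 23.1] 246.5 189.2 446
knob_left_grip 0.66 [336.5, 261.3, 31.0, 38.9] 349.9 279.8 995
knob_left_grip 0.57 [310.0, 210.8, 27.4, 18.7] 321.4 217.5 318
knob_right_grip 0.64 [265.7, 159.0, 27.3, 17.0] 280.0 167.8 314
cup 0.77 [336.4, 260.2, 33.0, 39.9] 349.9 280.2 992
vase 0.67 [203.0, 150.6, 22.6, 14.9] 211.0 159.9 271
vase 0.34 [192.5, 159.8, 157.9, 141.2] 268.4 221.5 11180
dish 0.84 [239.4, 152.3, 30.8, 18.7] 254.7 162.7 436
top 53.65554582219241 276.7882313943169 210.34447798272853 -0.08272699986570729 [[-0.004, -1.0, -0.01], [-0.996, 0.005, -0.094], [0.094, 0.01, -0.996]] [0.035, 0.618, 1.18]
stand 0.58 [222.4, 151.7, 143.2, 127.5] 295.1 214.6 16212
plate_rim 0.83 [259.1, 191.8, 73.6, 68.0] 295.7 226.8 3759
plate_rim 0.55 [223.6, 149.3, 144.3, 134.3] 295.2 214.6 16261
knob_top_grip 0.6 [290.2, 174.0, 14.3, 28.3] 295.1 188.3 317
knob_left_grip 0.58 [250.7, 245.0, 11.8, 28.5] 253.8 259.2 236
knob_right_grip 0.79 [330.0, 242.2, 23.0, 24.5] 339.3 255.2 336
cup 0.92 [184.4, 240.8, 30.9, 29.6] 198.4 257.5 724
vase 0.97 [376.8, 183.3, 35.7, 29.8] 393.0 197.0 752
```

Run:
```python
import cv2
a=cv2.imread("pics/top0.png")[130:300,170:420]; cv2.imwrite("pics/top0c.png",cv2.resize(a,None,fx=3.2,fy=3.2,interpolation=cv2.INTER_CUBIC))
a=cv2.imread("pics/scene0.png")[130:320,180:380]; cv2.imwrite("pics/scene0c.png",cv2.resize(a,None,fx=3.1,fy=3.1,interpolation=cv2.INTER_CUBIC))
```

```text
(no output)
```

View pics/top0c.png

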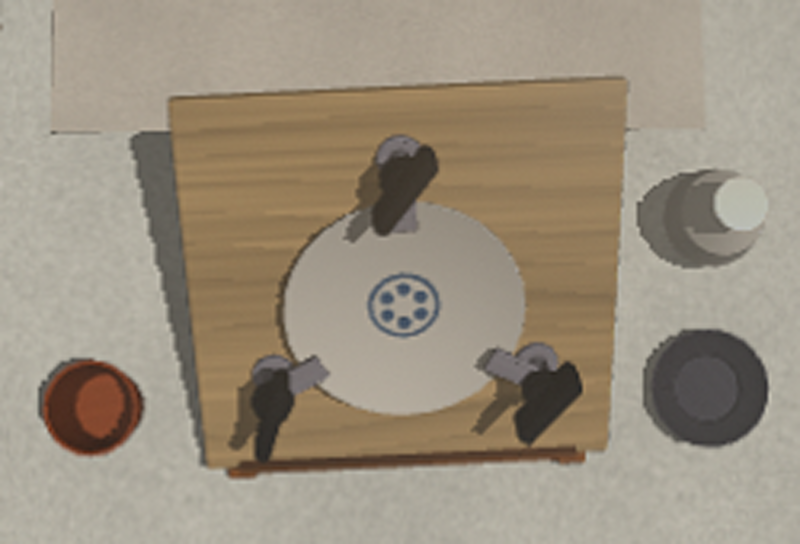

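View pics/scene0c.png

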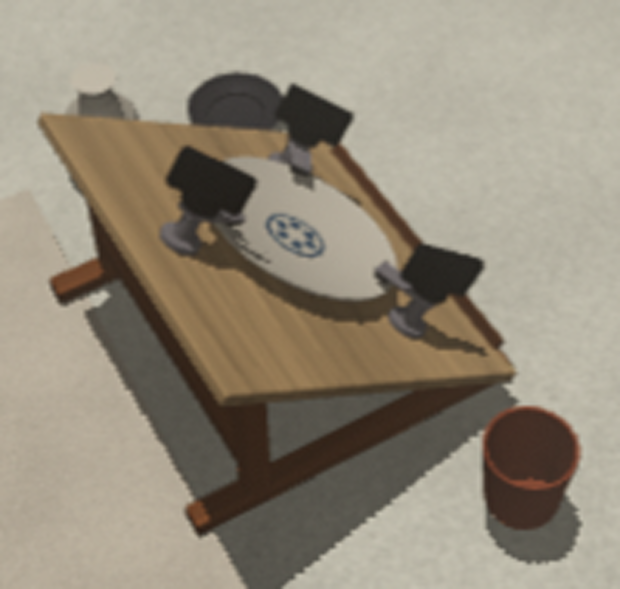

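```bash
cat >> h.py <<'E'
from scipy.spatial.transform import Rotation as Ro
A=np.radians(32)
def stand_T(p):
    T=np.eye(4);T[:3,:3]=Ro.from_euler('z',p[2]).as_matrix();T[:2,3]=p[:2];return T
# board frame: x up the slope, z outward, origin at board face middle, in stand frame
B=np.eye(4);B[:3,:3]=np.array([[np.cos(A),0,-np.sin(A)],[0,1,0],[np.sin(A),0,np.cos(A)]])
B[:3,3]=np.array([-.15,0,.035])+.175*B[:3,0]
def board(p): return stand_T(p)@B
def proj(f,X):
    c=np.atleast_2d(X)@np.array(f["R"]).T+np.array(f["t"])
    s=c[:,:2]/c[:,2:]; s=s*(1+f["k1"]*(s**2).sum(1,keepdims=True))
    F=f["frame"].shape[0]/2/np.tan(np.radians(f["fovy"])/2)
    return s*F+[f["cx"],f["cy"]]
def tr(T,P): return np.atleast_2d(P)@T[:3,:3].T+T[:3,3]
KN={"top":(.13,0),"left":(-.065,.1126),"right":(-.065,-.1126)}
def knobbox(name,a):  # a: bar direction about board z, from upslope
    c,s=np.cos(a),np.sin(a); x,y=KN[name]
    return np.array([[x+c*u-s*v,y+s*u+c*v,76+w] for u in(-.035,.035) for v in(-.007,.007) for w in(0,0)])
def box(name,a):
    c,s=np.cos(a),np.sin(a); x,y=KN[name]
    return np.array([[x+c*u-s*v,y+s*u+c*v,w] for u in(-.035,.035) for v in(-.007,.007) for w in(.048,.088)])
def iou(f,T,name,a,m):
    h=cv2.convexHull(proj(f,tr(T,box(name,a))).astype(np.float32)).astype(np.float32)
    I=np.zeros(m.shape,np.uint8); cv2.fillConvexPoly(I,np.round(h*16).astype(np.int32),1,shift=4)
    I=I>0; return (I&m).sum()/(I|m).sum()
E
cat > fit.py <<'E'
from h import *
from scipy.optimize import least_squares
f={c:optics.grab_frame(c) for c in("top","scene")}
cor={"top":np.array([[170,98],[627,78],[606,450],[205,466],[403,305]])/3.2+[170,130],
"scene":np.array([[225,400],[42,116],[340,148],[513,376],[295,235]])/3.1+[180,130]}
P=np.array([[.175,.18,0],[.175,-.18,0],[-.175,-.18,0],[-.175,.18,0],[0,0,.010]])
w={"top":np.array([1,1,1,1,1]),"scene":np.array([1,1,.3,1,1])}
for cs in(("top",),("scene",),("top","scene")):
    r=least_squares(lambda p:np.concatenate([((proj(f[c],tr(board(p),P))-cor[c])*w[c][:,None]).ravel() for c in cs]),[.6,0,0],loss="soft_l1")
    print(cs,r.x.round(4),r.fun.round(1))
T=board(r.x); np.save("T.npy",T)
for n in KN:
    print(n,"grip",tr(T,[*KN[n],.076]).round(3))
    for c in f:
        g=f[c]["frame"].max(2); pr=proj(f[c],tr(T,[*KN[n],.068]))[0]
        m=g<62; yy,xx=np.mgrid[:420,:560]; m&=np.hypot(xx-pr[0],yy-pr[1])<24
        best=sorted([(iou(f[c],T,n,a,m),a) for a in np.arange(-1.57,1.57,.05)])[::-1][:3]
        print(" ",c,pr.round(0),m.sum(),np.round(best,2).tolist())
E
python3 fit.py
```

```text
('top',) [ 0.5848 -0.0197  0.0359] [-1.1 -0.1  0.6  0.3  0.2  0.4  0.1  0.5  0.  -3.8]
('scene',) [ 0.5821 -0.0133  0.0334] [ 0.3 -0.1 -0.1 -1.4 -1.5 -1.2  2.1  0.3 -2.2  0.9]
('top', 'scene') [ 0.5839 -0.0179  0.0372] [-1.9  0.4 -0.2  0.5 -0.4  0.6 -0.5  0.9 -0.7 -3.5 -0.9 -1.2 -1.4 -2.
 -1.9 -1.4  0.7 -0.8 -3.5  0. ]
top grip [[ 0.652 -0.015  0.261]]
  top [295. 185.] 154 [[0.4, -0.47], [0.39, -0.52], [0.38, -0.57]]
  scene [244. 188.] 477 [[0.63, -0.72], [0.63, -0.62], [0.63, -0.77]]
left grip [[0.483 0.091 0.158]]
  top [254. 256.] 209 [[0.61, -0.27], [0.59, -0.22], [0.58, -0.32]]
  scene [319. 217.] 340 [[0.7, -0.32], [0.69, -0.27], [0.69, -0.37]]
right grip [[ 0.491 -0.134  0.158]]
  top [340. 253.] 298 [[0.71, -0.67], [0.68, -0.57], [0.68, -0.62]]
  scene [278. 167.] 381 [[0.65, -0.67], [0.65, -0.62], [0.65, -0.47]]
```

```bash
cat > fit2.py <<'E'
from h import *
from scipy.optimize import minimize
T=np.load("T.npy")
f={c:optics.grab_frame(c) for c in("top","scene")}
K0=dict(KN)
for n in KN:
    ms={}
    for c in f:
        pr=proj(f[c],tr(T,[K0[n][0]-.009,K0[n][1],.068]))[0]
        c_=[m for m in optics.masks_of(f"knob_{n}_grip",c) if 150<m["region"].sum()<520]
        k=[m for m in c_ if np.hypot(*(np.argwhere(m["region"]).mean(0)[::-1]-pr))<9]
        g=f[c]["frame"]; yy,xx=np.mgrid[:420,:560]
        d=(g.max(2)<68)&(np.hypot(xx-pr[0],yy-pr[1])<22)
        ms[c]=d
        if k: print(n,c,"net",k[0]["region"].sum(),"dark",d.sum())
    def cost(q):
        KN[n]=(K0[n][0]+q[0],K0[n][1]+q[1]); return -sum(iou(f[c],T,n,q[2],ms[c]) for c in f)
    b=min((minimize(cost,[-.009,0,a],method="Nelder-Mead",options=dict(initial_simplex=[[-.009,0,a],[-.001,0,a],[-.009,.006,a],[-.009,0,a+.25]])) for a in(-.9,-.6,-.3,0,.3)),key=lambda r:r.fun)
    print(n,b.x.round(3),round(b.fun,2),tr(T,[*KN[n],.076]).round(3))
E
python3 fit2.py
```

```text
top top net 304 dark 290
top scene net 429 dark 517
top [-0.008  0.003 -0.658] -1.4 [[ 0.646 -0.013  0.257]]
left top net 252 dark 222
left scene net 328 dark 394
left [-0.009  0.001 -0.286] -1.35 [[0.474 0.091 0.152]]
right top net 326 dark 313
right scene net 352 dark 448
right [-0.003 -0.    -0.673] -1.38 [[ 0.489 -0.133  0.157]]
```

```bash
cat >> h.py <<'E'
T=np.load("T.npy")
KN={"top":(.122,.002),"left":(-.073,.1136),"right":(-.071,-.1126)}
AN={"top":-.66,"left":-.29,"right":-.67}
def target(n,a,h):
    """tool R, TCP with grasp point h above the grip point"""
    th=a+np.pi/2; y=T[:3,:3]@[np.cos(th),np.sin(th),0]; z=-T[:3,2]
    R=np.c_[np.cross(y,z),y,z]
    return R,tr(T,[*KN[n],.076+h-.019])[0]
def delta(n,a,h):
    s=monitor.observe(); R0=Ro.from_euler("xyz",s["tool_rot"]).as_matrix()
    R,p=target(n,a,h); rv=Ro.from_matrix(R0.T@R).as_rotvec(); d=(p-s["position"])*100
    print("t",round(s["clock"],2),"rv",rv.round(3),"|rv|",np.linalg.norm(rv).round(2),"shift new",(R.T@d).round(2),"shift old",(R0.T@d).round(2),"q",np.round(s["qpos"],2),"F",np.round(s["force"],1),"M",np.round(s["moment"],2),"w",round(s["grip_width"],4))
E
python3 -c "
from h import *
delta('top',AN['top'],.09)"
```

```text
t 1.4 rv [-0.302 -0.471  0.175] |rv| 0.59 shift new [-61.2  -27.43   9.59] shift old [-55.56 -37.81  -8.58] q [-1.2   0.52 -0.04  1.6   0.02  1.02 -0.11] F [-0.2  0.9 -0.3] M [-0.02 -0.05 -0.04] w 0.0854
```

```bash
python3 -m handwheel '[{"dz":-5},{"dz":-5},{"dx":-4.6,"dy":-3.2},{"dx":-4.6,"dy":-3.2},{"dx":-4.6,"dy":-3.2},{"dx":-4.6,"dy":-3.2},{"dx":-4.6,"dy":-3.2},{"dx":-4.6,"dy":-3.2}]'
python3 -m handwheel '[{"dx":-4.6,"dy":-3.2},{"dx":-4.6,"dy":-3.2},{"dx":-4.6,"dy":-3.2},{"dx":-4.6,"dy":-3.2},{"dx":-4.6,"dy":-3.2},{"dx":-4.6,"dy":-3.2},{},{}]'
python3 -c "
from h import *
delta('top',AN['top'],.09)"
```

```text
t 1.4 rv [-0.302 -0.471  0.175] |rv| 0.59 shift new [-61.2  -27.43   9.59] shift old [-55.56 -37.81  -8.58] q [-1.2   0.52 -0.04  1.6   0.02  1.02 -0.11] F [-0.2  0.9 -0.3] M [-0.02 -0.05 -0.04] w 0.0854schema error: expected keys dx, dy, dz, wx, wy, wz, claw
schema error: expected keys dx, dy, dz, wx, wy, wz, claw
```

```bash
python3 -m handwheel '[{"dx":0,"dy":0,"dz":-5,"wx":0,"wy":0,"wz":0,"claw":100},{"dx":0,"dy":0,"dz":-5,"wx":0,"wy":0,"wz":0,"claw":100},{"dx":-4.6,"dy":-3.2,"dz":0,"wx":0,"wy":0,"wz":0,"claw":100},{"dx":-4.6,"dy":-3.2,"dz":0,"wx":0,"wy":0,"wz":0,"claw":100},{"dx":-4.6,"dy":-3.2,"dz":0,"wx":0,"wy":0,"wz":0,"claw":100},{"dx":-4.6,"dy":-3.2,"dz":0,"wx":0,"wy":0,"wz":0,"claw":100},{"dx":-4.6,"dy":-3.2,"dz":0,"wx":0,"wy":0,"wz":0,"claw":100},{"dx":-4.6,"dy":-3.2,"dz":0,"wx":0,"wy":0,"wz":0,"claw":100}]'
python3 -m handwheel '[{"dx":-4.6,"dy":-3.2,"dz":0,"wx":0,"wy":0,"wz":0,"claw":100},{"dx":-4.6,"dy":-3.2,"dz":0,"wx":0,"wy":0,"wz":0,"claw":100},{"dx":-4.6,"dy":-3.2,"dz":0,"wx":0,"wy":0,"wz":0,"claw":100},{"dx":-4.6,"dy":-3.2,"dz":0,"wx":0,"wy":0,"wz":0,"claw":100},{"dx":-4.6,"dy":-3.2,"dz":0,"wx":0,"wy":0,"wz":0,"claw":100},{"dx":-4.6,"dy":-3.2,"dz":0,"wx":0,"wy":0,"wz":0,"claw":100},{"dx":0,"dy":0,"dz":0,"wx":0,"wy":0,"wz":0,"claw":100},{"dx":0,"dy":0,"dz":0,"wx":0,"wy":0,"wz":0,"claw":100}]'
python3 -c "
from h import *
delta('top',AN['top'],.09)"
```

```text
clock: 2.4
position: [0.4356, 0.2713, 0.3316]
tool_rot: [3.141, 0.0, 2.699]
force: [0.6, 0.2, -0.9]
grip_width: 0.0854
finger_force: 0.0
clock: 3.4
position: [0.6018, -0.0184, 0.3311]
tool_rot: [3.141, -0.001, 2.699]
force: [0.1, 0.8, -0.2]
grip_width: 0.0858
finger_force: 0.0
t 3.4 rv [-0.302 -0.471  0.175] |rv| 0.59 shift new [0.38 0.11 1.51] shift old [-0.39  0.56  1.4 ] q [-0.24  0.41  0.25  1.54 -0.11  1.2   1.16] F [ 0.1  0.8 -0.2] M [ 0.07  0.02 -0.06] w 0.0858
```

```bash
python3 -m handwheel '[{"dx":0,"dy":0,"dz":0,"wx":-0.0755,"wy":-0.118,"wz":0.044,"claw":100},{"dx":0,"dy":0,"dz":0,"wx":-0.0755,"wy":-0.118,"wz":0.044,"claw":100},{"dx":0,"dy":0,"dz":0,"wx":-0.0755,"wy":-0.118,"wz":0.044,"claw":100},{"dx":0,"dy":0,"dz":0,"wx":-0.0755,"wy":-0.118,"wz":0.044,"claw":100},{"dx":0.4,"dy":0,"dz":0,"wx":0,"wy":0,"wz":0,"claw":100},{"dx":0,"dy":0,"dz":0,"wx":0,"wy":0,"wz":0,"claw":100}]'
python3 - <<'E'
from h import *
delta('top',AN['top'],.09)
f=optics.grab_frame("wrist"); im=f["frame"].copy()
for n in KN:
    for m in optics.masks_of(f"knob_{n}_grip","wrist"): print(n,round(m["p"],2),np.round(m["rect"]))
    b=proj(f,tr(T,box(n,AN[n])))
    h=cv2.convexHull(b.astype(np.float32)); cv2.polylines(im,[h.astype(np.int32)],True,(0,0,255),1)
    cv2.polylines(im,[b[1::2][[0,1,3,2]].astype(np.int32)],True,(0,255,0),1)
cv2.imwrite("pics/w1.png",im)
E
```

```text
clock: 4.15
position: [0.5994, -0.0151, 0.3301]
tool_rot: [2.776, 0.432, 2.44]
force: [0.1, 0.3, -0.1]
grip_width: 0.0853
finger_force: 0.0
t 4.15 rv [ 0.    -0.001  0.002] |rv| 0.0 shift new [-0.03 -0.    1.55] shift old [-0.03 -0.    1.55] q [-0.34  0.14  0.28  2.04 -0.06  0.41  0.92] F [ 0.1  0.3 -0.1] M [-0.07  0.53 -0.02] w 0.0853
top 0.93 [252. 164.  41.  88.]
right 0.98 [  0.  53.  46. 100.]
```

View pics/w1.png

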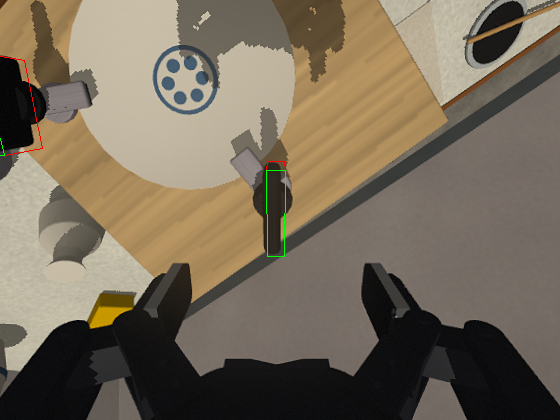

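```bash
cat >> h.py <<'E'
def wristfit(n,a0):
    """bar position (board frame offset across it) and angle from the wrist picture's top face edges"""
    from scipy.optimize import minimize
    f=optics.grab_frame("wrist"); ms=[m for m in optics.masks_of(f"knob_{n}_grip","wrist")]
    c0=proj(f,tr(T,[*KN[n],.08]))[0]
    m=min(ms,key=lambda m:np.hypot(*(np.argwhere(m["region"]).mean(0)[::-1]-c0)))["region"]
    def hull(I,P):
        h=cv2.convexHull(proj(f,P).astype(np.float32)); cv2.fillConvexPoly(I,np.round(h*16).astype(np.int32),1,shift=4)
    k0=KN[n]; t=np.linspace(0,2*np.pi,30)
    def cost(q):
        KN[n]=(k0[0]+q[0],k0[1]+q[1]); I=np.zeros(m.shape,np.uint8)
        hull(I,tr(T,box(n,q[2])))
        C=np.c_[KN[n][0]+.018*np.cos(t),KN[n][1]+.018*np.sin(t)]
        hull(I,tr(T,np.r_[np.c_[C,0*t+.05],np.c_[C,0*t+.036]])); I=I>0; return -(I&m).sum()/(I|m).sum()
    b=min((minimize(cost,[0,0,a],method="Nelder-Mead",options=dict(initial_simplex=[[0,0,a],[.005,0,a],[0,.005,a],[0,0,a+.15]])) for a in(a0-.15,a0,a0+.15)),key=lambda r:r.fun)
    KN[n]=(k0[0]+b.x[0],k0[1]+b.x[1]); print(n,"fit",b.x.round(4),"iou",round(-b.fun,3),"KN",np.round(KN[n],4)); return b.x[2],f
E
python3 - <<'E'
from h import *
a,f=wristfit("top",AN["top"]); delta("top",a,.09)
g=f["frame"].max(2).astype(int)
for r in (215,230,245):print(r,np.nonzero(g[r,255:295]<75)[0][[0,-1]]+255)
s=monitor.observe();R0=Ro.from_euler("xyz",s["tool_rot"]).as_matrix()
for d in(0,.05,.09):print(d,proj(f,np.array(s["position"])+R0[:,2]*d).round(1))
E
```

```text
top fit [-0.001  -0.0028 -0.6568] iou 0.842 KN [ 0.121  -0.0008]
t 4.45 rv [-0.     0.001 -0.004] |rv| 0.0 shift new [-0.04 -0.17  1.5 ] shift old [-0.04 -0.17  1.5 ] q [-0.34  0.14  0.28  2.04 -0.06  0.41  0.92] F [-0.8 -0.   0.1] M [-0.02  0.58  0.04] w 0.0855
215 [263 282]
230 [265 280]
245 [265 294]
0 [[275.3 263.9]]
0.05 [[275.5 227.5]]
0.09 [[275.6 208.4]]
```

```bash
python3 -m handwheel '[{"dx":0,"dy":-0.2,"dz":2,"wx":0,"wy":0,"wz":0,"claw":100},{"dx":0,"dy":0,"dz":3,"wx":0,"wy":0,"wz":0,"claw":100},{"dx":0,"dy":0,"dz":1.5,"wx":0,"wy":0,"wz":0,"claw":100},{"dx":0,"dy":0,"dz":0,"wx":0,"wy":0,"wz":0,"claw":100}]' >/dev/null
python3 - <<'E'
from h import *
KN["top"]=(.121,-.001)
delta('top',AN['top'],0)
E
```

```text
t 4.95 rv [-0.001  0.    -0.001] |rv| 0.0 shift new [-0.11  0.08  3.95] shift old [-0.11  0.08  3.95] q [-0.26  0.28  0.22  2.04 -0.16  0.28  1.02] F [ 0.4 -0.1  0.1] M [-0.07  0.59 -0.01] w 0.0851
```

```bash
python3 -m handwheel '[{"dx":0,"dy":0,"dz":2,"wx":0,"wy":0,"wz":0,"claw":100},{"dx":0,"dy":0,"dz":1.9,"wx":0,"wy":0,"wz":0,"claw":100},{"dx":0,"dy":0,"dz":0,"wx":0,"wy":0,"wz":0,"claw":0},{"dx":0,"dy":0,"dz":0,"wx":0,"wy":0,"wz":0,"claw":0},{"dx":0,"dy":0,"dz":0,"wx":0,"wy":0,"wz":0,"claw":0},{"dx":0,"dy":0,"dz":0,"wx":0,"wy":0,"wz":0,"claw":0}]' 60
python3 - <<'E'
from h import *
KN["top"]=(.121,-.001)
delta('top',AN['top'],0)
E
```

```text
clock: 5.7
position: [0.6532, -0.0163, 0.2414]
tool_rot: [2.775, 0.433, 2.436]
force: [-25.4, -13.9, 22.5]
grip_width: 0.013
finger_force: 62.4
t 5.7 rv [ 0.     0.002 -0.001] |rv| 0.0 shift new [-0.05  0.04  0.18] shift old [-0.05  0.04  0.18] q [-0.21  0.35  0.17  2.02 -0.2   0.22  1.06] F [-25.4 -13.9  22.5] M [-1.88  2.1  -1.07] w 0.013
```

```bash
cat >> h.py <<'E'
def st():
    s=monitor.observe();R0=Ro.from_euler("xyz",s["tool_rot"]).as_matrix()
    th=T[:3,:3].T@R0[:,1]; a=np.arctan2(th[1],th[0])-np.pi/2
    print("t",round(s["clock"],2),"a",round((a+1.2)%(2*np.pi)-1.2-2*np.pi*(((a+1.2)%(2*np.pi))>np.pi),3),"Ft",(R0.T@s["force"]).round(1),"Mt",(R0.T@s["moment"]).round(2),"q",np.round(s["qpos"],2),"w",round(s["grip_width"],4),"board",(T[:3,:3].T@(np.array(s["position"])-T[:3,3])).round(4))
E
python3 -c "
from h import *
st()"
python3 -m handwheel '[{"dx":0,"dy":0,"dz":-0.2,"wx":0,"wy":0,"wz":0,"claw":0},{"dx":0,"dy":0,"dz":0,"wx":0,"wy":0,"wz":0,"claw":0}]'  >/dev/null
python3 -c "
from h import *
st()"
```

```text
t 5.7 a -0.661 Ft [ -0.1 -16.4 -32.8] Mt [ 2.99  0.43 -0.05] q [-0.21  0.35  0.17  2.02 -0.2   0.22  1.06] w 0.013 board [ 0.1204 -0.001   0.0588]
t 5.95 a -0.66 Ft [-6.6  1.2 33.3] Mt [ 0.04 -1.08 -0.08] q [-0.22  0.35  0.18  2.02 -0.2   0.22  1.06] w 0.0131 board [ 0.1202 -0.0011  0.0594]
```

```bash
python3 -m handwheel '[{"dx":0,"dy":0,"dz":0.1,"wx":0,"wy":0,"wz":0.1,"claw":0},{"dx":0,"dy":0,"dz":0,"wx":0,"wy":0,"wz":0.1,"claw":0},{"dx":0,"dy":0,"dz":0,"wx":0,"wy":0,"wz":0.1,"claw":0},{"dx":0,"dy":0,"dz":0,"wx":0,"wy":0,"wz":0,"claw":0}]'  >/dev/null
python3 -c "
from h import *
st()"
python3 -m handwheel '[{"dx":0,"dy":0,"dz":0,"wx":0,"wy":0,"wz":0.1,"claw":0},{"dx":0,"dy":0,"dz":0,"wx":0,"wy":0,"wz":0.1,"claw":0},{"dx":0,"dy":0,"dz":0,"wx":0,"wy":0,"wz":0.1,"claw":0},{"dx":0,"dy":0,"dz":0,"wx":0,"wy":0,"wz":0,"claw":0}]'  >/dev/null
python3 -c "
from h import *
st()"
```

```text
t 6.45 a -0.963 Ft [-3.7 -2.9  7.1] Mt [ 0.93 -0.47  0.11] q [-0.27  0.36  0.24  2.02 -0.31  0.22  0.87] w 0.0129 board [ 0.1199 -0.0015  0.0592]
t 6.95 a -1.263 Ft [-5.1 -3.7  6. ] Mt [ 1.37 -0.79  0.13] q [-0.32  0.36  0.31  2.03 -0.43  0.23  0.68] w 0.013 board [ 0.1195 -0.0017  0.0591]
```

```bash
python3 -m handwheel '[{"dx":0,"dy":0,"dz":0,"wx":0,"wy":0,"wz":0.1,"claw":0},{"dx":0,"dy":0,"dz":0,"wx":0,"wy":0,"wz":0.1,"claw":0},{"dx":0,"dy":0,"dz":0,"wx":0,"wy":0,"wz":0.1,"claw":0},{"dx":0,"dy":0,"dz":0,"wx":0,"wy":0,"wz":0,"claw":0}]'  >/dev/null
python3 -c "
from h import *
st()"
python3 -m handwheel '[{"dx":0,"dy":0,"dz":0,"wx":0,"wy":0,"wz":0.1,"claw":0},{"dx":0,"dy":0,"dz":0,"wx":0,"wy":0,"wz":0.1,"claw":0},{"dx":0,"dy":0,"dz":0,"wx":0,"wy":0,"wz":0.1,"claw":0},{"dx":0,"dy":0,"dz":0,"wx":0,"wy":0,"wz":0,"claw":0}]'  >/dev/null
python3 -c "
from h import *
st()"
```

```text
t 7.45 a -1.563 Ft [-6.3 -5.2  4.4] Mt [ 1.63 -1.36  0.18] q [-0.37  0.37  0.38  2.03 -0.54  0.24  0.48] w 0.0131 board [ 0.119  -0.0017  0.0591]
t 7.95 a -1.863 Ft [-7.7 -6.1  2.3] Mt [ 1.76 -1.88  0.12] q [-0.43  0.38  0.45  2.03 -0.65  0.25  0.29] w 0.0127 board [ 0.1185 -0.0017  0.0591]
```

```bash
python3 -m handwheel '[{"dx":0,"dy":0,"dz":0,"wx":0,"wy":0,"wz":0.1,"claw":0},{"dx":0,"dy":0,"dz":0,"wx":0,"wy":0,"wz":0.1,"claw":0},{"dx":0,"dy":0,"dz":0,"wx":0,"wy":0,"wz":0.1,"claw":0},{"dx":0,"dy":0,"dz":0,"wx":0,"wy":0,"wz":0,"claw":0}]'  >/dev/null
python3 -c "
from h import *
st()"
python3 -m handwheel '[{"dx":0,"dy":0,"dz":0,"wx":0,"wy":0,"wz":0.1,"claw":0},{"dx":0,"dy":0,"dz":0,"wx":0,"wy":0,"wz":0.1,"claw":0},{"dx":0,"dy":0,"dz":0,"wx":0,"wy":0,"wz":0.05,"claw":0},{"dx":0,"dy":0,"dz":0,"wx":0,"wy":0,"wz":0,"claw":0}]'  >/dev/null
python3 -c "
from h import *
st()"
```

```text
t 8.45 a -2.163 Ft [-10.4  -5.4  -1. ] Mt [ 1.58 -2.49  0.11] q [-0.48  0.39  0.52  2.04 -0.76  0.27  0.09] w 0.0128 board [ 0.1181 -0.0015  0.0591]
t 8.95 a -2.412 Ft [-11.8  -5.2  -3.7] Mt [ 1.49 -2.99  0.11] q [-0.53  0.4   0.58  2.04 -0.85  0.29 -0.08] w 0.0128 board [ 0.1178 -0.0013  0.0591]
```

```bash
python3 -m handwheel '[{"dx":0,"dy":0,"dz":0,"wx":0,"wy":0,"wz":0.06,"claw":0},{"dx":0,"dy":0,"dz":0,"wx":0,"wy":0,"wz":0.06,"claw":0},{"dx":0,"dy":0,"dz":0,"wx":0,"wy":0,"wz":0,"claw":0}]'  >/dev/null
python3 -c "
from h import *
st()"
python3 -m handwheel '[{"dx":0,"dy":0,"dz":0,"wx":0,"wy":0,"wz":0.06,"claw":0},{"dx":0,"dy":0,"dz":0,"wx":0,"wy":0,"wz":0.06,"claw":0},{"dx":0,"dy":0,"dz":0,"wx":0,"wy":0,"wz":0,"claw":0}]'  >/dev/null
python3 -c "
from h import *
st()"
python3 -m handwheel '[{"dx":0,"dy":0,"dz":0,"wx":0,"wy":0,"wz":0.06,"claw":0},{"dx":0,"dy":0,"dz":0,"wx":0,"wy":0,"wz":0,"claw":0}]'  >/dev/null
python3 -c "
from h import *
st()"
```

```text
t 9.32 a -2.532 Ft [-12.8  -5.5  -4. ] Mt [ 1.33 -3.2   0.13] q [-0.55  0.41  0.61  2.04 -0.89  0.3  -0.17] w 0.0131 board [ 0.1177 -0.0012  0.0591]
t 9.7 a -2.649 Ft [-14.6  -3.3  -7.6] Mt [ 0.86 -3.6  -1.87] q [-0.57  0.42  0.64  2.04 -0.92  0.31 -0.25] w 0.013 board [ 0.1176 -0.001   0.0591]
t 9.95 a -2.707 Ft [-15.2  -1.8 -11.5] Mt [ 0.62 -3.91 -3.37] q [-0.58  0.42  0.66  2.04 -0.94  0.31 -0.29] w 0.0132 board [ 0.1176 -0.001   0.0592]
```

```bash
python3 -m handwheel '[{"dx":0,"dy":0,"dz":0,"wx":0,"wy":0,"wz":0,"claw":100},{"dx":0,"dy":0,"dz":0,"wx":0,"wy":0,"wz":0,"claw":100},{"dx":0,"dy":0,"dz":0,"wx":0,"wy":0,"wz":0,"claw":100},{"dx":0,"dy":0,"dz":0,"wx":0,"wy":0,"wz":0,"claw":100},{"dx":0,"dy":0,"dz":-3,"wx":0,"wy":0,"wz":0,"claw":100},{"dx":0,"dy":0,"dz":-4,"wx":0,"wy":0,"wz":0,"claw":100},{"dx":0,"dy":0,"dz":-4,"wx":0,"wy":0,"wz":0,"claw":100},{"dx":0,"dy":0,"dz":0,"wx":0,"wy":0,"wz":-0.17,"claw":100}]'
python3 -c "
from h import *
st()
delta('left',-.29,.09)
f=optics.grab_frame('wrist');
a,_=wristfit('top',-2.58); print(a)
cv2.imwrite('pics/w2.png',f['frame'])"
python3 -m handwheel '[{"dx":0,"dy":0,"dz":0,"wx":0,"wy":0,"wz":-0.17,"claw":100},{"dx":0,"dy":0,"dz":0,"wx":0,"wy":0,"wz":-0.17,"claw":100},{"dx":0,"dy":0,"dz":0,"wx":0,"wy":0,"wz":-0.17,"claw":100},{"dx":0,"dy":0,"dz":0,"wx":0,"wy":0,"wz":-0.17,"claw":100},{"dx":0,"dy":0,"dz":0,"wx":0,"wy":0,"wz":-0.17,"claw":100},{"dx":0,"dy":0,"dz":0,"wx":0,"wy":0,"wz":-0.17,"claw":100},{"dx":0,"dy":0,"dz":0,"wx":0,"wy":0,"wz":-0.17,"claw":100},{"dx":0,"dy":0,"dz":0,"wx":0,"wy":0,"wz":-0.17,"claw":100}]'
python3 -c "
from h import *
delta('left',-.29,.09)"
```

```text
clock: 10.95
position: [0.5978, -0.0158, 0.3325]
tool_rot: [2.798, -0.455, 0.724]
force: [0.8, 0.4, -1.5]
grip_width: 0.0854
finger_force: 0.0
t 10.95 a -2.536 Ft [ 0.1 -0.4  1.7] Mt [ 0.34 -0.45 -0.06] q [-0.98  0.22  1.06  2.06 -0.54  0.45 -0.48] w 0.0854 board [0.1217 0.0015 0.1654]
t 10.95 rv [ 6.000e-03 -1.000e-03 -2.246e+00] |rv| 2.25 shift new [21.86  5.17  1.84] shift old [ -9.63 -20.3    1.77] q [-0.98  0.22  1.06  2.06 -0.54  0.45 -0.48] F [ 0.8  0.4 -1.5] M [-0.04  0.56  0.06] w 0.0854
top fit [-0.0043 -0.0036 -2.6076] iou 0.864 KN [ 0.1177 -0.0016]
-2.6075943454443387
clock: 12.1
position: [0.5977, -0.0185, 0.3301]
tool_rot: [2.617, 0.205, 1.944]
force: [-0.1, -0.2, 0.2]
grip_width: 0.0853
finger_force: 0.0
t 12.1 rv [-0.001  0.002 -0.889] |rv| 0.89 shift new [21.8   5.46  1.64] shift old [ 17.98 -13.49   1.61] q [-0.68  0.16  0.69  2.06 -0.25  0.41  0.6 ] F [-0.1 -0.2  0.2] M [-0.01  0.64  0.01] w 0.0853
```

View pics/w2.png

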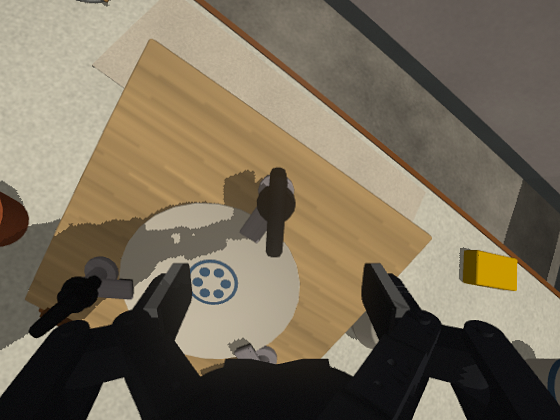

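```bash
python3 -m handwheel '[{"dx":0,"dy":0,"dz":0,"wx":0,"wy":0,"wz":-0.178,"claw":100},{"dx":0,"dy":0,"dz":0,"wx":0,"wy":0,"wz":-0.178,"claw":100},{"dx":0,"dy":0,"dz":0,"wx":0,"wy":0,"wz":-0.178,"claw":100},{"dx":0,"dy":0,"dz":0,"wx":0,"wy":0,"wz":-0.178,"claw":100},{"dx":0,"dy":0,"dz":0,"wx":0,"wy":0,"wz":-0.178,"claw":100},{"dx":5.4,"dy":1.36,"dz":0,"wx":0,"wy":0,"wz":0,"claw":100},{"dx":5.4,"dy":1.36,"dz":0,"wx":0,"wy":0,"wz":0,"claw":100},{"dx":0,"dy":0,"dz":0,"wx":0,"wy":0,"wz":0,"claw":100}]'
python3 -c "
from h import *
delta('left',-.29,.09)"
```

```text
clock: 13.1
position: [0.523, 0.0301, 0.2841]
tool_rot: [2.968, 0.531, 2.837]
force: [0.9, -0.3, 0.5]
grip_width: 0.0856
finger_force: 0.0
t 13.1 rv [-0.005 -0.001 -0.003] |rv| 0.01 shift new [12.08  3.01  1.61] shift old [12.08  2.98  1.61] q [-0.79  0.07  0.59  2.27  0.23  0.28  0.9 ] F [ 0.9 -0.3  0.5] M [-0.07  0.55  0.03] w 0.0856
```

```bash
python3 -m handwheel '[{"dx":0,"dy":0,"dz":3,"wx":0,"wy":0,"wz":0,"claw":100},{"dx":4,"dy":1,"dz":0,"wx":0,"wy":0,"wz":0,"claw":100},{"dx":4,"dy":1,"dz":0,"wx":0,"wy":0,"wz":0,"claw":100},{"dx":0,"dy":0,"dz":0,"wx":0,"wy":0,"wz":0,"claw":100}]'
python3 -c "
from h import *
delta('left',-.29,.06)"
```

```text
clock: 13.6
position: [0.5123, 0.0438, 0.2414]
tool_rot: [2.981, 0.529, 2.835]
force: [-0.1, -0.9, 0.6]
grip_width: 0.0853
finger_force: 0.0
t 13.6 rv [-0.019 -0.003 -0.005] |rv| 0.02 shift new [8.68 2.55 1.53] shift old [8.69 2.54 1.51] q [-0.67  0.14  0.41  2.33  0.53  0.17  0.54] F [-0.1 -0.9  0.6] M [0.   0.55 0.  ] w 0.0853
```

```bash
python3 -c "
from h import *
st()"
for i in 1; do python3 -m handwheel '[{"dx":0,"dy":0,"dz":0,"wx":0,"wy":0,"wz":-0.17,"claw":100},{"dx":0,"dy":0,"dz":0,"wx":0,"wy":0,"wz":-0.17,"claw":100},{"dx":0,"dy":0,"dz":0,"wx":0,"wy":0,"wz":-0.17,"claw":100},{"dx":0,"dy":0,"dz":0,"wx":0,"wy":0,"wz":-0.17,"claw":100}]'; done
python3 -c "
from h import *
st()"
python3 -m handwheel '[{"dx":0,"dy":0,"dz":0,"wx":0,"wy":0,"wz":-0.17,"claw":100},{"dx":0,"dy":0,"dz":0,"wx":0,"wy":0,"wz":-0.17,"claw":100},{"dx":0,"dy":0,"dz":0,"wx":0,"wy":0,"wz":-0.17,"claw":100},{"dx":0,"dy":0,"dz":0,"wx":0,"wy":0,"wz":-0.17,"claw":100}]'
python3 -c "
from h import *
st();delta('left',-.29,.05)"
```

```text
t 13.6 a -0.295 Ft [-0.5 -0.8 -0.6] Mt [ 0.14  0.53 -0.  ] q [-0.67  0.14  0.41  2.33  0.53  0.17  0.54] w 0.0853 board [0.0028 0.0643 0.1323]
clock: 14.1
position: [0.5133, 0.0437, 0.2424]
tool_rot: [-2.897, 0.5, -2.656]
force: [0.2, 0.3, 0.0]
grip_width: 0.0854
finger_force: 0.0
t 14.1 a 0.391 Ft [-0.3  0.2  0.1] Mt [-0.21  0.49  0.01] q [-0.52  0.13  0.24  2.33  0.64  0.19  1.11] w 0.0854 board [0.0042 0.0642 0.1326]
clock: 14.6
position: [0.5133, 0.0437, 0.2423]
tool_rot: [-2.64, 0.241, -1.976]
force: [-0.5, -0.5, 0.5]
grip_width: 0.0855
finger_force: 0.0
t 14.6 a 1.071 Ft [ 0.5 -0.1 -0.7] Mt [-0.51  0.25 -0.  ] q [-0.38  0.13  0.09  2.32  0.72  0.21  1.71] w 0.0855 board [0.0041 0.0642 0.1325]
t 14.6 rv [-0.014 -0.014  1.361] |rv| 1.36 shift new [8.8  2.53 2.55] shift old [-0.69  9.14  2.52] q [-0.38  0.13  0.09  2.32  0.72  0.21  1.71] F [-0.5 -0.5  0.5] M [0.   0.57 0.01] w 0.0855
```

```bash
python3 -m handwheel '[{"dx":0,"dy":0,"dz":0,"wx":0,"wy":0,"wz":-0.17,"claw":100},{"dx":0,"dy":0,"dz":0,"wx":0,"wy":0,"wz":-0.17,"claw":100},{"dx":0,"dy":0,"dz":0,"wx":0,"wy":0,"wz":-0.17,"claw":100},{"dx":0,"dy":0,"dz":0,"wx":0,"wy":0,"wz":-0.17,"claw":100},{"dx":0,"dy":0,"dz":0,"wx":0,"wy":0,"wz":-0.17,"claw":100},{"dx":0,"dy":0,"dz":0,"wx":0,"wy":0,"wz":-0.17,"claw":100}]'
python3 -c "
from h import *
st()"
python3 -m handwheel '[{"dx":0,"dy":0,"dz":0,"wx":0,"wy":0,"wz":-0.17,"claw":100},{"dx":0,"dy":0,"dz":0,"wx":0,"wy":0,"wz":-0.17,"claw":100},{"dx":0,"dy":0,"dz":0,"wx":0,"wy":0,"wz":-0.17,"claw":100},{"dx":0,"dy":0,"dz":0,"wx":0,"wy":0,"wz":-0.17,"claw":100}]'
python3 -c "
from h import *
st();delta('left',-.29+np.pi,.05)"
```

```text
clock: 15.35
position: [0.5125, 0.0443, 0.2409]
tool_rot: [-2.643, -0.238, -1.158]
force: [-0.2, -0.1, -0.5]
grip_width: 0.0856
finger_force: 0.0
t 15.35 a -4.271 Ft [-0.1  0.4  0.3] Mt [-0.52 -0.22  0.04] q [-0.06  0.14 -0.26  2.31  0.87  0.26  2.51] w 0.0856 board [0.0027 0.0648 0.1317]
clock: 15.85
position: [0.4971, 0.0428, 0.2077]
tool_rot: [-2.803, -0.327, -0.89]
force: [-0.2, -1.2, -1.6]
grip_width: 0.0855
finger_force: 0.0
t 15.85 a -3.998 Ft [0.3 1.5 1.3] Mt [-0.43 -0.39  0.01] q [ 0.59  0.33 -1.05  2.28  1.15  0.52  2.52] w 0.0855 board [-0.0279  0.0638  0.1117]
t 15.85 rv [ 0.088  0.056 -0.568] |rv| 0.58 shift new [-5.74 -3.48  0.47] shift old [-6.7   0.1   0.68] q [ 0.59  0.33 -1.05  2.28  1.15  0.52  2.52] F [-0.2 -1.2 -1.6] M [ 0.    0.58 -0.03] w 0.0855
```

```bash
cat > kin.py <<'E'
from h import *
from scipy.optimize import least_squares
import itertools
D=[([-1.198,.522,-.036,1.6,.021,1.021,-.113],[.268,.564,.231],[-3.14,0,2.699]),
([-.24,.41,.25,1.54,-.11,1.2,1.16],[.6018,-.0184,.3311],[3.141,-.001,2.699]),
([-.34,.14,.28,2.04,-.06,.41,.92],[.5994,-.0151,.3301],[2.776,.432,2.44]),
([-.21,.35,.17,2.02,-.2,.22,1.06],[.6532,-.0163,.2414],[2.775,.433,2.436]),
([-.98,.22,1.06,2.06,-.54,.45,-.48],[.5978,-.0158,.3325],[2.798,-.455,.724]),
([-.68,.16,.69,2.06,-.25,.41,.6],[.5977,-.0185,.3301],[2.617,.205,1.944]),
([-.79,.07,.59,2.27,.23,.28,.9],[.523,.0301,.2841],[2.968,.531,2.837]),
([-.67,.14,.41,2.33,.53,.17,.54],[.5123,.0438,.2414],[2.981,.529,2.835]),
([-.38,.13,.09,2.32,.72,.21,1.71],[.5133,.0437,.2423],[-2.64,.241,-1.976]),
([-.06,.14,-.26,2.31,.87,.26,2.51],[.5125,.0443,.2409],[-2.643,-.238,-1.158]),
([.59,.33,-1.05,2.28,1.15,.52,2.52],[.4971,.0428,.2077],[-2.803,-.327,-.89])]
def fk(q,p,s):
    H,L1,L2,L3,e1,e2,y0,c=p
    r=lambda ax,t:Ro.from_euler(ax,t).as_matrix()
    R=r('z',y0+s[0]*q[0])@r('y',q[1])@r('z',s[1]*q[2]); x=np.array([0,0,H])+R@[e1,0,L1]
    R=R@r('y',q[3]); R=R@r('z',s[2]*q[4]); x=x+R@[0,0,L2]
    R=R@r('y',q[5]); x=x+R@[e2,0,L3]; R=R@r('z',s[3]*q[6]+c); return x,R
def fit():
  best=None
  for s in itertools.product((1,-1),repeat=4):
   for c in (0,np.pi/2,np.pi,-np.pi/2):
    def res(p):
        o=[]
        for q,x,e in D:
            X,R=fk(q,p,s); o+=[*(X-x)*5,*(R.T@Ro.from_euler('xyz',e).as_matrix()-np.eye(3)).ravel()]
        return np.array(o)
    r=least_squares(res,[.3,.45,.45,.2,0,0,0 if s[0]<0 else 2.3,c])
    if best is None or r.cost<best[0]: best=(r.cost,s,r.x)
  return best
if __name__=="__main__":
    b=fit(); print(b[0],b[1],b[2].round(3)); np.savez("kin.npz",s=b[1],p=b[2])
    for q,x,e in D: X,R=fk(q,b[2],b[1]); print((X-x).round(3),np.degrees(Ro.from_matrix(R.T@Ro.from_euler('xyz',e).as_matrix()).magnitude()).round(1))
E
python3 kin.py
```

```text
0.029826801134290485 (-1, -1, -1, -1) [ 0.358  0.526  0.437  0.355 -0.011  0.005 -0.089  1.494]
[-0.006 -0.003  0.005] 0.7
[-0.002  0.005  0.003] 0.6
[ 0.004  0.007 -0.001] 2.5
[0.005 0.    0.   ] 2.6
[ 0.    -0.001 -0.003] 2.5
[-0.003 -0.004 -0.005] 3.1
[-0.008  0.001 -0.005] 3.1
[-0.004  0.006 -0.003] 2.7
[-0.002  0.006 -0.001] 2.7
[0.002 0.004 0.   ] 3.0
[0.013 0.003 0.01 ] 2.1
```

```bash
cat > plan.py <<'E'
from kin import *
z=np.load("kin.npz"); P=z["p"]; S=z["s"]
LO=np.array([-2.91,-.3,-1.5,.17,-1.26,.16,-2.52]);HI=np.array([2.91,2.13,1.42,2.43,4.41,1.93,2.52]);MID=(LO+HI)/2
def ik(R,x,q0,reg=.01,m=.04,ref=None):
    ref=q0 if ref is None else ref
    def res(q):
        X,Q=fk(q,P,S); return np.r_[(X-x)*10,Ro.from_matrix(Q.T@R).as_rotvec()*2,(q-ref)*reg]
    r=least_squares(res,np.clip(q0,LO+m+1e-6,HI-m-1e-6),bounds=(LO+m,HI-m),max_nfev=60); X,Q=fk(r.x,P,S)
    return r.x,np.linalg.norm(X-x),np.linalg.norm(Ro.from_matrix(Q.T@R).as_rotvec())
if __name__=="__main__":
    rng=np.random.default_rng(0)
    for n in("left","right"):
      for k in(0,np.pi,-np.pi):
        for a in(0,-1.1,-2.3):
            R,x=target(n,AN[n]+k+a,0); sol=[]
            for i in range(40):
                q,e,o=ik(R,x,rng.uniform(LO,HI),reg=1e-3,ref=MID)
                if e<.003 and o<.02 and not any(abs(q-s).max()<.4 for s in sol): sol.append(q)
            print(n,round(k,2),a,len(sol)); [print("   ",s.round(2)) for s in sol[:6]]
E
time python3 plan.py
```

```text
left 0 0 0
left 0 -1.1 0
left 0 -2.3 0
left 3.14 0 0
left 3.14 -1.1 0
left 3.14 -2.3 0
left -3.14 0 0
left -3.14 -1.1 0
left -3.14 -2.3 0
right 0 0 1
    [ 1.31  1.   -1.46  2.39  1.8   0.79 -0.36]
right 0 -1.1 2
    [0.1  0.41 0.31 2.39 4.37 0.39 2.05]
    [ 1.31  1.   -1.46  2.39  1.8   0.79 -1.46]
right 0 -2.3 1
    [0.1  0.41 0.31 2.39 4.37 0.39 0.85]
right 3.14 0 2
    [ 1.12  0.61 -1.03  2.39  1.99  0.31  2.48]
    [0.1  0.41 0.31 2.39 4.37 0.39 0.01]
right 3.14 -1.1 2
    [ 1.31  1.   -1.46  2.39  1.8   0.79  1.68]
    [ 0.1   0.41  0.31  2.39  4.37  0.39 -1.09]
right 3.14 -2.3 2
    [ 1.31  1.   -1.46  2.39  1.8   0.79  0.48]
    [ 0.1   0.41  0.31  2.39  4.37  0.39 -2.29]
right -3.14 0 2
    [ 1.12  0.61 -1.03  2.39  1.99  0.31  2.48]
    [0.1  0.41 0.31 2.39 4.37 0.39 0.01]
right -3.14 -1.1 2
    [ 1.31  1.   -1.46  2.39  1.8   0.79  1.68]
    [ 0.1   0.41  0.31  2.39  4.37  0.39 -1.09]
right -3.14 -2.3 2
    [ 1.31  1.   -1.46  2.39  1.8   0.79  0.48]
    [ 0.1   0.41  0.31  2.39  4.37  0.39 -2.29]
real	0m16.738s
user	0m17.261s
sys	0m0.042s
```

```bash
cat > tilt.py <<'E'
from plan import *
rng=np.random.default_rng(1)
def mint(n,q0,m=.02,h=0.):
    # free yaw: minimise tilt of tool z from -normal with TCP grasp point at the grip point
    g=tr(T,[*KN[n],.076+h])[0]; zt=-T[:3,2]
    def res(q):
        X,Q=fk(q,P,S); return np.r_[(X-.019*Q[:,2]-g)*300,(Q[:,2]-zt)*1,(q-MID)*.001]
    r=least_squares(res,np.clip(q0,LO+m+1e-6,HI-m-1e-6),bounds=(LO+m,HI-m),max_nfev=80); X,Q=fk(r.x,P,S)
    return np.linalg.norm(X-.019*Q[:,2]-g),np.degrees(np.arccos(min(1,Q[:,2]@zt))),r.x,(T[:3,:3].T@Q[:,2])
for n in("left","right"):
  for h in(0,):
    rs=sorted([mint(n,rng.uniform(LO,HI),h=h) for i in range(40)],key=lambda r:r[1]+1e4*(r[0]>.002))
    for r in rs[:30:5]: print(n,h,round(r[0],4),"tilt",round(r[1],1),r[2].round(2),"z_board",r[3].round(3))
E
python3 tilt.py
```

```text
left 0 0.0 tilt 4.5 [ 0.56  0.76 -1.29  2.41  1.73  0.89 -0.  ] z_board [-0.076 -0.019 -0.997]
left 0 0.0 tilt 4.5 [ 0.48  0.62 -1.12  2.41  1.74  0.71 -0.  ] z_board [-0.076 -0.019 -0.997]
left 0 0.0 tilt 4.8 [-1.02  0.47  0.82  2.41  4.36  0.23 -0.  ] z_board [-0.081 -0.02  -0.997]
left 0 0.0001 tilt 6.2 [-0.23  0.36 -0.19  2.39  1.73  0.21 -0.  ] z_board [-0.104 -0.027 -0.994]
left 0 0.0 tilt 10.1 [-0.44  0.36  0.04  2.33  1.03  0.18 -0.  ] z_board [-0.163 -0.065 -0.984]
left 0 0.0001 tilt 12.2 [-0.09  0.36 -0.26  2.31  0.71  0.18 -0.01] z_board [-0.208  0.036 -0.977]
right 0 0.0 tilt 0.2 [-0.11  0.45  0.56  2.4   4.38  0.51 -0.  ] z_board [-0.003  0.002 -1.   ]
right 0 0.0 tilt 4.9 [ 1.03  0.53 -0.89  2.34  1.55  0.18 -0.  ] z_board [-0.078  0.034 -0.996]
right 0 0.0 tilt 7.4 [ 0.43  0.38 -0.12  2.3  -1.12  0.18 -0.  ] z_board [-0.126  0.027 -0.992]
right 0 0.0 tilt 9.6 [ 0.71  0.42 -0.43  2.26 -0.53  0.18 -0.  ] z_board [-0.143  0.086 -0.986]
right 0 0.0 tilt 10.2 [ 0.72  0.43 -0.46  2.26 -0.3   0.18  0.  ] z_board [-0.16   0.075 -0.984]
right 0 0.0001 tilt 13.1 [ 0.03  0.38  0.21  2.27 -0.62  0.18  0.01] z_board [-0.209 -0.09  -0.974]
```

```bash
cat > sim.py <<'E'
from plan import *
def tgt(n,a,h,phi):
    R,_=target(n,a,h)
    ax=T[:3,1]  # board y; lean tool z toward -upslope
    R=Ro.from_rotvec(np.radians(phi)*ax).as_matrix()@R
    g=tr(T,[*KN[n],.076+h])[0]
    return R,g+.019*R[:,2]
def run(q,segs,N=14,verbose=True):
    out=[]
    for (R,x,lab) in segs:
        X0,R0=fk(q,P,S); rv=Ro.from_matrix(R0.T@R).as_rotvec() if lab[1] is None else lab[1]
        em=0
        for t in np.linspace(0,1,N+1)[1:]:
            Rt=R0@Ro.from_rotvec(rv*t).as_matrix(); xt=X0+(x-X0)*t
            q,e,o=ik(Rt,xt,q,reg=.003,m=.005); em=max(em,e)
        if verbose: print(lab[0],q.round(2),"err",round(em,4),round(e,4),round(np.degrees(o),1))
    return q
if __name__=="__main__":
    n="left"
    for phi in(6,9,12):
        print("phi",phi,"lean check z_b",(T[:3,:3].T@tgt(n,-.29,0,phi)[0][:,2]).round(2))
        q=np.array(monitor.observe()["qpos"]); X,R=fk(q,P,S)
        Rb,xb=tgt(n,-.29,.05,phi); Rc,xc=tgt(n,-.29,.0,phi)
        rv=Ro.from_matrix(R.T@Rb).as_rotvec(); 
        if rv[2]<0: rv=rv*(1-2*np.pi/np.linalg.norm(rv))
        segs=[(Rb,X,("yaw",rv)),(Rb,xb,("over",None)),(Rc,xc,("down",None))]
        for a in(-.6,-1.2,-1.8,-2.3):
            Rd,xd=tgt(n,-.29+a,0,phi); segs.append((Rd,xd,(a,None)))
        run(q,segs)
E
python3 sim.py
```

```text
phi 6 lean check z_b [-0.1   0.   -0.99]
yaw [ 0.26  0.2  -0.53  2.28  0.59  0.27  0.55] err 0.0 0.0 0.0
over [-0.23  0.21 -0.16  2.41  1.03  0.17 -0.05] err 0.0 0.0 0.0
down [-0.15  0.36 -0.25  2.39  1.8   0.2  -0.79] err 0.0 0.0 0.0
-0.6 [-0.06  0.37 -0.36  2.39  1.76  0.24 -1.35] err 0.0 0.0 0.0
-1.2 [ 0.01  0.38 -0.45  2.39  1.74  0.27 -1.93] err 0.0 0.0 0.0
-1.8 [ 0.08  0.39 -0.52  2.39  1.73  0.3  -2.51] err 0.0 0.0 0.0
-2.3 [-0.21  0.34 -0.17  2.35  1.22  0.17 -2.51] err 0.0058 0.0034 2.6
phi 9 lean check z_b [-0.16 -0.   -0.99]
yaw [ 0.32  0.23 -0.6   2.24  0.52  0.36  0.63] err 0.0 0.0 0.0
over [-0.04  0.22 -0.37  2.37  0.81  0.25  0.19] err 0.0 0.0 0.0
down [-0.19  0.35 -0.2   2.35  1.24  0.17 -0.23] err 0.0 0.0 0.0
-0.6 [-0.19  0.35 -0.2   2.35  1.24  0.17 -0.83] err 0.0 0.0 0.0
-1.2 [-0.19  0.35 -0.2   2.35  1.24  0.17 -1.43] err 0.0 0.0 0.0
-1.8 [-0.19  0.35 -0.2   2.35  1.24  0.17 -2.03] err 0.0 0.0 0.0
-2.3 [-0.19  0.35 -0.19  2.35  1.22  0.17 -2.51] err 0.0001 0.0001 0.1
phi 12 lean check z_b [-0.21  0.   -0.98]
yaw [ 0.35  0.25 -0.64  2.19  0.47  0.44  0.69] err 0.0 0.0 0.0
over [ 0.07  0.24 -0.49  2.33  0.67  0.32  0.33] err 0.0 0.0 0.0
down [-0.1   0.36 -0.28  2.3   0.88  0.23  0.14] err 0.0 0.0 0.0
-0.6 [-0.23  0.35 -0.13  2.3   0.68  0.19 -0.27] err 0.0 0.0 0.0
-1.2 [-0.32  0.35 -0.01  2.3   0.47  0.17 -0.65] err 0.0 0.0 0.0
-1.8 [-0.32  0.35 -0.01  2.3   0.47  0.17 -1.25] err 0.0 0.0 0.0
-2.3 [-0.32  0.35 -0.01  2.3   0.47  0.17 -1.75] err 0.0 0.0 0.0
```

```bash
cat > go.py <<'E'
import sys
from sim import *
def go(n,a,h,phi):
    s=monitor.observe(); R0=Ro.from_euler("xyz",s["tool_rot"]).as_matrix(); R,x=tgt(n,a,h,phi)
    rv=Ro.from_matrix(R0.T@R).as_rotvec(); d=(x-s["position"])*100
    print("rv",rv.round(3),np.linalg.norm(rv).round(2),"new",(R.T@d).round(2),"old",(R0.T@d).round(2)); st()
if __name__=="__main__": go(sys.argv[1],*map(float,sys.argv[2:]))
E
python3 go.py left -.29 .05 9
```

```text
rv [-1.020e-01 -2.000e-03  2.568e+00] 2.57 new [5.9  3.43 1.2 ] old [-6.89  0.32  0.68]
t 15.85 a -3.998 Ft [0.3 1.5 1.3] Mt [-0.43 -0.39  0.01] q [ 0.59  0.33 -1.05  2.28  1.15  0.52  2.52] w 0.0855 board [-0.0279  0.0638  0.1117]
```

```bash
python3 -m handwheel '[{"dx":0,"dy":0,"dz":-1,"wx":-0.0068,"wy":0,"wz":0.171,"claw":100},{"dx":0,"dy":0,"dz":0,"wx":-0.0068,"wy":0,"wz":0.171,"claw":100},{"dx":0,"dy":0,"dz":0,"wx":-0.0068,"wy":0,"wz":0.171,"claw":100},{"dx":0,"dy":0,"dz":0,"wx":-0.0068,"wy":0,"wz":0.171,"claw":100},{"dx":0,"dy":0,"dz":0,"wx":-0.0068,"wy":0,"wz":0.171,"claw":100},{"dx":0,"dy":0,"dz":0,"wx":-0.0068,"wy":0,"wz":0.171,"claw":100},{"dx":0,"dy":0,"dz":0,"wx":-0.0068,"wy":0,"wz":0.171,"claw":100},{"dx":0,"dy":0,"dz":0,"wx":-0.0068,"wy":0,"wz":0.171,"claw":100}]' >/dev/null
python3 -m handwheel '[{"dx":0,"dy":0,"dz":0,"wx":-0.0068,"wy":0,"wz":0.171,"claw":100},{"dx":0,"dy":0,"dz":0,"wx":-0.0068,"wy":0,"wz":0.171,"claw":100},{"dx":0,"dy":0,"dz":0,"wx":-0.0068,"wy":0,"wz":0.171,"claw":100},{"dx":0,"dy":0,"dz":0,"wx":-0.0068,"wy":0,"wz":0.171,"claw":100},{"dx":0,"dy":0,"dz":0,"wx":-0.0068,"wy":0,"wz":0.171,"claw":100},{"dx":0,"dy":0,"dz":0,"wx":-0.0068,"wy":0,"wz":0.171,"claw":100},{"dx":0,"dy":0,"dz":0,"wx":-0.0068,"wy":0,"wz":0.171,"claw":100},{"dx":0,"dy":0,"dz":0,"wx":0,"wy":0,"wz":0,"claw":100}]' >/dev/null
python3 go.py left -.29 .05 9
```

```text
rv [-0.     0.     0.007] 0.01 new [5.82 3.33 2.17] old [5.8  3.37 2.16]
t 17.85 a -0.28 Ft [-0.5 -0.1  0.2] Mt [ 0.12  0.44 -0.02] q [ 0.34  0.23 -0.69  2.24  0.67  0.41  0.43] w 0.0854 board [-0.0269  0.065   0.1214]
```

```bash
python3 -m handwheel '[{"dx":2,"dy":1.1,"dz":0.3,"wx":0,"wy":0,"wz":0,"claw":100},{"dx":2,"dy":1.1,"dz":0.3,"wx":0,"wy":0,"wz":0,"claw":100},{"dx":1.8,"dy":1.1,"dz":0.3,"wx":0,"wy":0,"wz":0,"claw":100},{"dx":0,"dy":0,"dz":0,"wx":0,"wy":0,"wz":0,"claw":100}]' >/dev/null
python3 - <<'E'
from go import *
go("left",-.29,.05,9)
a,f=wristfit("left",-.29); go("left",a,.05,9)
im=f["frame"].copy(); b=proj(f,tr(T,box("left",a)))
cv2.polylines(im,[b[1::2][[0,1,3,2]].astype(np.int32)],True,(0,255,0),1); cv2.imwrite("pics/w3.png",im)
E
```

```text
rv [-0.    -0.     0.013] 0.01 new [-0.12 -0.02  1.25] old [-0.12 -0.02  1.25]
t 18.35 a -0.274 Ft [0.7 0.6 0.4] Mt [ 0.1   0.38 -0.01] q [ 0.11  0.22 -0.62  2.35  0.9   0.38  0.05] w 0.0855 board [-0.0751  0.1141  0.1197]
left fit [-0.0023 -0.002  -0.3166] iou 0.885 KN [-0.0753  0.1116]
rv [-0.001  0.001  0.037] 0.04 new [ 0.16 -0.21  1.3 ] old [ 0.17 -0.21  1.3 ]
t 18.45 a -0.277 Ft [ 0.4  0.2 -1.1] Mt [ 0.14  0.42 -0.02] q [ 0.11  0.22 -0.62  2.35  0.9   0.38  0.05] w 0.0852 board [-0.0741  0.1131  0.1197]
```

View pics/w3.png

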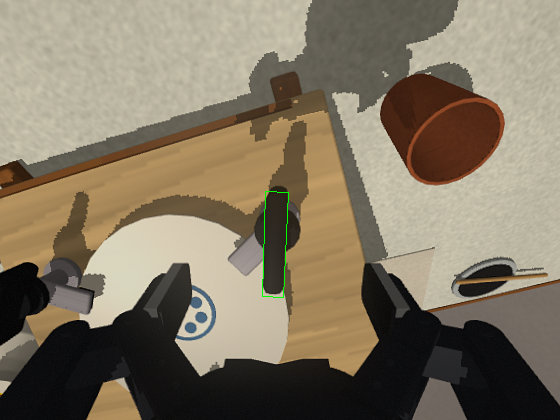

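```bash
python3 -m handwheel '[{"dx":0.1,"dy":-0.2,"dz":2,"wx":0,"wy":0,"wz":0.037,"claw":100},{"dx":0,"dy":0,"dz":2,"wx":0,"wy":0,"wz":0,"claw":100},{"dx":0,"dy":0,"dz":1.8,"wx":0,"wy":0,"wz":0,"claw":100},{"dx":0,"dy":0,"dz":0,"wx":0,"wy":0,"wz":0,"claw":100}]' >/dev/null
python3 - <<'E'
from go import *
KN["left"]=(-.0753,.1116)
go("left",-.317,.004,9)
E
```

```text
rv [-0.002  0.    -0.002] 0.0 new [-0.65  0.28 -0.03] old [-0.65  0.28 -0.03]
t 18.95 a -0.315 Ft [-0.2  0.2 -0. ] Mt [0.11 0.39 0.01] q [-0.03  0.36 -0.46  2.36  1.34  0.31 -0.41] w 0.0851 board [-0.0853  0.111   0.062 ]
```

```bash
python3 -m handwheel '[{"dx":-0.65,"dy":0.28,"dz":0,"wx":0,"wy":0,"wz":0,"claw":100},{"dx":0,"dy":0,"dz":0,"wx":0,"wy":0,"wz":0,"claw":0},{"dx":0,"dy":0,"dz":0,"wx":0,"wy":0,"wz":0,"claw":0},{"dx":0,"dy":0,"dz":0,"wx":0,"wy":0,"wz":0,"claw":0},{"dx":0,"dy":0,"dz":0,"wx":0,"wy":0,"wz":0,"claw":0}]' 30
python3 - <<'E'
from go import *
KN["left"]=(-.0753,.1116)
go("left",-.317,.004,9)
E
```

```text
clock: 19.58
position: [0.479, 0.0902, 0.1386]
tool_rot: [3.01, 0.382, 2.834]
force: [-9.9, -6.9, 17.4]
grip_width: 0.0141
finger_force: 33.3
rv [-0.001  0.002 -0.002] 0.0 new [-0.03 -0.02  0.05] old [-0.03 -0.02  0.05]
t 19.57 a -0.315 Ft [  0.3  -7.  -20. ] Mt [ 0.91  0.56 -0.06] q [-0.02  0.36 -0.46  2.34  1.3   0.32 -0.36] w 0.0141 board [-0.0784  0.1119  0.0618]
```

```bash
python3 -m handwheel '[{"dx":0,"dy":0,"dz":-0.06,"wx":0,"wy":0,"wz":0.1,"claw":0},{"dx":0,"dy":0,"dz":0,"wx":0,"wy":0,"wz":0.1,"claw":0},{"dx":0,"dy":0,"dz":0,"wx":0,"wy":0,"wz":0.1,"claw":0},{"dx":0,"dy":0,"dz":0,"wx":0,"wy":0,"wz":0,"claw":0}]'  >/dev/null
python3 -c "
from h import *
st()"
python3 -m handwheel '[{"dx":0,"dy":0,"dz":0,"wx":0,"wy":0,"wz":0.1,"claw":0},{"dx":0,"dy":0,"dz":0,"wx":0,"wy":0,"wz":0.1,"claw":0},{"dx":0,"dy":0,"dz":0,"wx":0,"wy":0,"wz":0.1,"claw":0},{"dx":0,"dy":0,"dz":0,"wx":0,"wy":0,"wz":0,"claw":0}]'  >/dev/null
python3 -c "
from h import *
st()"
```

```text
t 20.07 a -0.615 Ft [-2.7 -3.7  7.8] Mt [-0.7   0.22 -0.15] q [-0.04  0.36 -0.44  2.34  1.29  0.31 -0.65] w 0.0141 board [-0.0784  0.1121  0.0621]
t 20.57 a -0.914 Ft [-0.8 -4.4 -3.9] Mt [-0.55  0.68 -0.11] q [-0.06  0.35 -0.41  2.34  1.28  0.3  -0.95] w 0.0139 board [-0.0784  0.1123  0.0624]
```

```bash
python3 -m handwheel '[{"dx":0,"dy":0,"dz":0,"wx":0,"wy":0,"wz":0.1,"claw":0},{"dx":0,"dy":0,"dz":0,"wx":0,"wy":0,"wz":0.1,"claw":0},{"dx":0,"dy":0,"dz":0,"wx":0,"wy":0,"wz":0.1,"claw":0},{"dx":0,"dy":0,"dz":0,"wx":0,"wy":0,"wz":0.1,"claw":0},{"dx":0,"dy":0,"dz":0,"wx":0,"wy":0,"wz":0,"claw":0}]'  >/dev/null
python3 -c "
from h import *
st()"
python3 -m handwheel '[{"dx":0,"dy":0,"dz":0,"wx":0,"wy":0,"wz":0.1,"claw":0},{"dx":0,"dy":0,"dz":0,"wx":0,"wy":0,"wz":0.1,"claw":0},{"dx":0,"dy":0,"dz":0,"wx":0,"wy":0,"wz":0.1,"claw":0},{"dx":0,"dy":0,"dz":0,"wx":0,"wy":0,"wz":0.1,"claw":0},{"dx":0,"dy":0,"dz":0,"wx":0,"wy":0,"wz":0,"claw":0}]'  >/dev/null
python3 -c "
from h import *
st()"
```

```text
t 21.2 a -1.318 Ft [-4.5 -3.5 -3.8] Mt [-0.75 -0.31 -0.04] q [-0.09  0.35 -0.38  2.35  1.28  0.29 -1.34] w 0.0139 board [-0.0782  0.1117  0.0624]
t 21.82 a -1.723 Ft [-8.3 -2.6 -5.8] Mt [-1.08 -0.66  0.03] q [-0.12  0.35 -0.34  2.35  1.27  0.28 -1.74] w 0.0139 board [-0.0782  0.1113  0.0624]
```

```bash
python3 -m handwheel '[{"dx":0,"dy":0,"dz":0,"wx":0,"wy":0,"wz":0.1,"claw":0},{"dx":0,"dy":0,"dz":0,"wx":0,"wy":0,"wz":0.1,"claw":0},{"dx":0,"dy":0,"dz":0,"wx":0,"wy":0,"wz":0.1,"claw":0},{"dx":0,"dy":0,"dz":0,"wx":0,"wy":0,"wz":0,"claw":0}]'  >/dev/null
python3 -c "
from h import *
st()"
python3 -m handwheel '[{"dx":0,"dy":0,"dz":0,"wx":0,"wy":0,"wz":0.06,"claw":0},{"dx":0,"dy":0,"dz":0,"wx":0,"wy":0,"wz":0.06,"claw":0},{"dx":0,"dy":0,"dz":0,"wx":0,"wy":0,"wz":0,"claw":0}]'  >/dev/null
python3 -c "
from h import *
st()"
python3 -m handwheel '[{"dx":0,"dy":0,"dz":0,"wx":0,"wy":0,"wz":0.06,"claw":0},{"dx":0,"dy":0,"dz":0,"wx":0,"wy":0,"wz":0.06,"claw":0},{"dx":0,"dy":0,"dz":0,"wx":0,"wy":0,"wz":0,"claw":0}]'  >/dev/null
python3 -c "
from h import *
st()"
```

```text
t 22.32 a -2.026 Ft [ -7.   -1.4 -11.6] Mt [-0.99 -1.26  0.22] q [-0.14  0.34 -0.31  2.35  1.26  0.26 -2.03] w 0.014 board [-0.0785  0.1112  0.0625]
t 22.7 a -2.146 Ft [ -8.   -1.4 -10.3] Mt [-0.91 -1.41  0.11] q [-0.15  0.34 -0.3   2.35  1.26  0.26 -2.15] w 0.0141 board [-0.0787  0.1111  0.0625]
t 23.07 a -2.266 Ft [-7.5 -1.2 -8.9] Mt [-0.84 -1.26  0.09] q [-0.17  0.34 -0.29  2.35  1.25  0.26 -2.27] w 0.014 board [-0.0788  0.1112  0.0625]
```

```bash
python3 -m handwheel '[{"dx":0,"dy":0,"dz":0,"wx":0,"wy":0,"wz":0.06,"claw":0},{"dx":0,"dy":0,"dz":0,"wx":0,"wy":0,"wz":0.06,"claw":0},{"dx":0,"dy":0,"dz":0,"wx":0,"wy":0,"wz":0,"claw":0}]'  >/dev/null
python3 -c "
from h import *
st()"
python3 -m handwheel '[{"dx":0,"dy":0,"dz":0,"wx":0,"wy":0,"wz":0.06,"claw":0},{"dx":0,"dy":0,"dz":0,"wx":0,"wy":0,"wz":0.06,"claw":0},{"dx":0,"dy":0,"dz":0,"wx":0,"wy":0,"wz":0,"claw":0}]'  >/dev/null
python3 -c "
from h import *
st()"
```

```text
t 23.45 a -2.386 Ft [-7.3 -0.7 -6.5] Mt [-0.86 -1.36  0.09] q [-0.18  0.34 -0.27  2.35  1.25  0.25 -2.38] w 0.0142 board [-0.0789  0.1112  0.0624]
t 23.82 a -2.503 Ft [-8.2  1.2 -5.9] Mt [-1.16 -0.53 -2.04] q [-0.2   0.34 -0.24  2.35  1.24  0.24 -2.49] w 0.0142 board [-0.0788  0.1116  0.0625]
```

```bash
python3 -m handwheel '[{"dx":0,"dy":0,"dz":0,"wx":0,"wy":0,"wz":0,"claw":100},{"dx":0,"dy":0,"dz":0,"wx":0,"wy":0,"wz":0,"claw":100},{"dx":0,"dy":0,"dz":0,"wx":0,"wy":0,"wz":0,"claw":100},{"dx":0,"dy":0,"dz":0,"wx":0,"wy":0,"wz":0,"claw":100},{"dx":0,"dy":0,"dz":-2,"wx":0,"wy":0,"wz":0,"claw":100},{"dx":0,"dy":0,"dz":-2,"wx":0,"wy":0,"wz":0,"claw":100},{"dx":0,"dy":0,"dz":-2,"wx":0,"wy":0,"wz":0,"claw":100},{"dx":0,"dy":0,"dz":0,"wx":0,"wy":0,"wz":0,"claw":100}]'
python3 - <<'E'
from go import *
a,f=wristfit("left",-2.45)
cv2.imwrite("pics/w4.png",f["frame"])
go("right",-.67,.06,9)
# plan for right
n="right"
for phi in(4,7,9):
  for k in(0,np.pi,-np.pi):
    q=np.array(monitor.observe()["qpos"]); X,R=fk(q,P,S)
    Rb,xb=tgt(n,-.67+k,.05,phi); Rc,xc=tgt(n,-.67+k,.003,phi)
    rv=Ro.from_matrix(R.T@Rb).as_rotvec()
    if rv[2]>0: rv=rv*(1-2*np.pi/np.linalg.norm(rv))
    if k: 
        if rv[2]>-np.pi and k>0: pass
    print("phi",phi,k,rv.round(2))
    segs=[(Rb,X,("yaw",rv)),(Rb,xb,("over",None)),(Rc,xc,("down",None))]
    for a in(-.6,-1.2,-1.8,-2.3):
        Rd,xd=tgt(n,-.67+k+a,.003,phi); segs.append((Rd,xd,(a,None)))
    run(q,segs)
    if k: break
E
```

```text
clock: 24.82
position: [0.4558, 0.0896, 0.1954]
tool_rot: [2.89, -0.32, 0.72]
force: [-0.5, 0.0, -0.4]
grip_width: 0.0855
finger_force: 0.0
left fit [-0.0048 -0.0039 -2.4305] iou 0.871 KN [-0.0778  0.1097]
rv [ 2.00e-03  1.00e-03 -1.83e+00] 1.83 new [-13.59 -17.89   0.48] old [-13.82  17.72   0.5 ]
t 24.93 a -2.505 Ft [-0.8  0.   1. ] Mt [ 0.24 -0.34  0.  ] q [-0.05  0.2  -0.42  2.34  0.79  0.34 -2.06] w 0.0859 board [-0.0687  0.1121  0.1212]
phi 4 0 [-0.1   0.04 -1.83]
yaw [ 0.12  0.19 -0.6   2.42  1.26  0.27 -0.69] err 0.0 0.0 0.0
over [ 1.23  0.44 -1.11  2.37  1.19  0.23  0.08] err 0.0021 0.0 0.0
down [ 1.02  0.52 -0.91  2.36  1.72  0.22 -0.44] err 0.0 0.0 0.0
-0.6 [ 1.09  0.57 -1.01  2.36  1.69  0.29 -1.  ] err 0.0 0.0 0.0
-1.2 [ 1.13  0.61 -1.08  2.36  1.68  0.35 -1.58] err 0.0 0.0 0.0
-1.8 [ 1.17  0.65 -1.14  2.36  1.67  0.41 -2.16] err 0.0 0.0 0.0
-2.3 [ 1.3   1.01 -1.5   2.34  1.63  0.84 -2.51] err 0.0017 0.0017 1.4
phi 4 3.141592653589793 [-0.15 -0.35 -4.96]
yaw [-0.05  0.18 -0.41  2.42  1.2   0.23  2.51] err 0.0027 0.0 0.0
over [ 1.11  0.4  -0.96  2.42  1.86  0.17  2.51] er
[... 1637 characters left out ...]
0.81  0.44 -0.65  2.29  0.77  0.17 -0.75] err 0.0 0.0 0.0
-1.8 [ 0.81  0.44 -0.65  2.29  0.77  0.17 -1.35] err 0.0 0.0 0.0
-2.3 [ 0.81  0.44 -0.65  2.29  0.77  0.17 -1.85] err 0.0 0.0 0.0
phi 9 3.141592653589793 [-0.15  0.   -4.97]
yaw [ 0.68  0.48 -1.35  2.35  1.25  0.67  2.5 ] err 0.0 0.0 0.0
over [ 0.99  0.37 -0.86  2.42  1.82  0.17  2.51] err 0.0168 0.0115 7.3
down [ 0.84  0.46 -0.71  2.37  1.85  0.17  2.51] err 0.0054 0.0054 4.3
-0.6 [ 1.24  0.92 -1.43  2.29  1.5   0.8   2.38] err 0.0011 0.0 0.0
-1.2 [ 1.24  0.9  -1.41  2.29  1.49  0.78  1.78] err 0.0 0.0 0.0
-1.8 [ 1.23  0.87 -1.39  2.29  1.48  0.74  1.18] err 0.0 0.0 0.0
-2.3 [ 1.23  0.85 -1.37  2.29  1.47  0.71  0.69] err 0.0 0.0 0.0
```

View pics/w4.png

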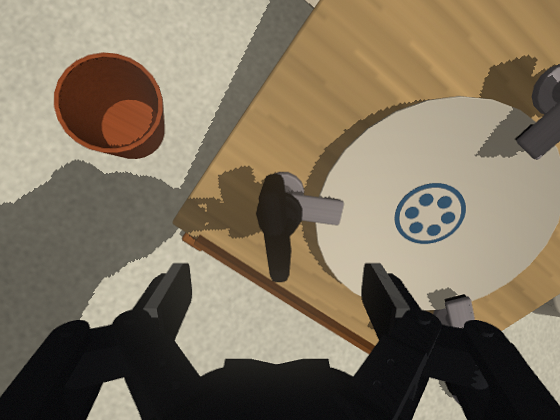

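```bash
python3 -m handwheel '[{"dx":0,"dy":0,"dz":0,"wx":0,"wy":0,"wz":-0.1664,"claw":100},{"dx":0,"dy":0,"dz":0,"wx":0,"wy":0,"wz":-0.1664,"claw":100},{"dx":0,"dy":0,"dz":0,"wx":0,"wy":0,"wz":-0.1664,"claw":100},{"dx":0,"dy":0,"dz":0,"wx":0,"wy":0,"wz":-0.1664,"claw":100},{"dx":0,"dy":0,"dz":0,"wx":0,"wy":0,"wz":-0.1664,"claw":100},{"dx":0,"dy":0,"dz":0,"wx":0,"wy":0,"wz":-0.1664,"claw":100},{"dx":0,"dy":0,"dz":0,"wx":0,"wy":0,"wz":-0.1664,"claw":100},{"dx":0,"dy":0,"dz":0,"wx":0,"wy":0,"wz":-0.1664,"claw":100}]' >/dev/null
python3 -m handwheel '[{"dx":0,"dy":0,"dz":0,"wx":0,"wy":0,"wz":-0.1664,"claw":100},{"dx":0,"dy":0,"dz":0,"wx":0,"wy":0,"wz":-0.1664,"claw":100},{"dx":0,"dy":0,"dz":0,"wx":0,"wy":0,"wz":-0.1664,"claw":100},{"dx":0,"dy":0,"dz":0,"wx":0,"wy":0,"wz":0,"claw":100}]' >/dev/null
python3 go.py right -.67 .06 9
python3 -m handwheel '[{"dx":-2.72,"dy":-3.58,"dz":0,"wx":0,"wy":0,"wz":0,"claw":100},{"dx":-2.72,"dy":-3.58,"dz":0,"wx":0,"wy":0,"wz":0,"claw":100},{"dx":-2.72,"dy":-3.58,"dz":0,"wx":0,"wy":0,"wz":0,"claw":100},{"dx":0,"dy":0,"dz":0,"wx":0,"wy":0,"wz":0,"claw":100}]' >/dev/null
python3 go.py right -.67 .06 9
```

```text
rv [-0.  0.  0.] 0.0 new [-13.65 -17.89   0.43] old [-13.64 -17.89   0.44]
t 26.43 a -0.664 Ft [-0.8 -0.2 -0.1] Mt [ 0.24  0.29 -0.06] q [ 0.23  0.24 -0.74  2.33  0.92  0.41 -0.35] w 0.0853 board [-0.0693  0.1124  0.1209]
rv [-0.003  0.002 -0.01 ] 0.01 new [-5.31 -6.86  0.47] old [-5.37 -6.81  0.5 ]
t 26.93 a -0.673 Ft [0.8 0.1 1. ] Mt [0.17 0.37 0.  ] q [ 0.68  0.24 -0.79  2.34  0.68  0.29  0.24] w 0.0854 board [-0.0722 -0.0259  0.1217]
```

```bash
python3 -m handwheel '[{"dx":-2.7,"dy":-3.4,"dz":0,"wx":0,"wy":0,"wz":-0.01,"claw":100},{"dx":-2.6,"dy":-3.4,"dz":0,"wx":0,"wy":0,"wz":0,"claw":100},{"dx":0,"dy":0,"dz":0,"wx":0,"wy":0,"wz":0,"claw":100}]' >/dev/null
python3 - <<'E'
from go import *
go("right",-.67,.06,9)
a,f=wristfit("right",-.67); go("right",a,.004,9); print(a)
im=f["frame"].copy(); b=proj(f,tr(T,box("right",a)))
cv2.polylines(im,[b[1::2][[0,1,3,2]].astype(np.int32)],True,(0,255,0),1); cv2.imwrite("pics/w5.png",im)
E
```

```text
rv [-0.001  0.001  0.002] 0.0 new [-0.11 -0.32  0.47] old [-0.11 -0.32  0.47]
t 27.3 a -0.662 Ft [ 0.1 -0.4 -0.3] Mt [ 0.21  0.35 -0.03] q [ 0.99  0.31 -0.9   2.28  0.56  0.31  0.6 ] w 0.0851 board [-0.0721 -0.1094  0.1217]
right fit [-3.70e-03 -6.00e-04 -7.09e-01] iou 0.876 KN [-0.0747 -0.1132]
rv [0.    0.001 0.047] 0.05 new [-0.71 -0.3   6.07] old [-0.69 -0.34  6.07]
t 27.4 a -0.656 Ft [-0.   1.4 -0.3] Mt [ 0.26  0.29 -0.04] q [ 0.99  0.31 -0.9   2.28  0.56  0.31  0.6 ] w 0.085 board [-0.0715 -0.1063  0.1217]
-0.708953664650518
```

View pics/w5.png

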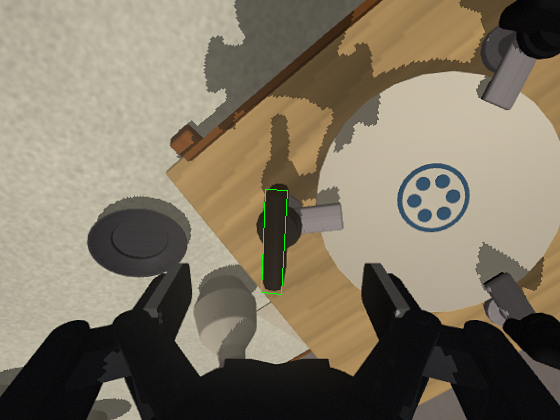

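```bash
python3 -m handwheel '[{"dx":-0.69,"dy":-0.3,"dz":1,"wx":0,"wy":0,"wz":0.047,"claw":100},{"dx":0,"dy":0,"dz":1.5,"wx":0,"wy":0,"wz":0,"claw":100},{"dx":0,"dy":0,"dz":1.8,"wx":0,"wy":0,"wz":0,"claw":100},{"dx":0,"dy":0,"dz":1.7,"wx":0,"wy":0,"wz":0,"claw":100},{"dx":0,"dy":0,"dz":0,"wx":0,"wy":0,"wz":0,"claw":100}]' >/dev/null
python3 - <<'E'
from go import *
KN["right"]=(-.0747,-.1132)
go("right",-.709,.004,9)
E
```

```text
rv [ 0.001 -0.001  0.006] 0.01 new [-0.12 -0.2   0.04] old [-0.12 -0.2   0.03]
t 28.02 a -0.697 Ft [-0.2  0.7  0.4] Mt [0.24 0.3  0.08] q [ 0.69  0.41 -0.58  2.28  0.84  0.17  0.29] w 0.0853 board [-0.0772 -0.1109  0.0615]
```

```bash
python3 -m handwheel '[{"dx":-0.1,"dy":-0.2,"dz":0,"wx":0,"wy":0,"wz":0,"claw":100},{"dx":0,"dy":0,"dz":0,"wx":0,"wy":0,"wz":0,"claw":0},{"dx":0,"dy":0,"dz":0,"wx":0,"wy":0,"wz":0,"claw":0},{"dx":0,"dy":0,"dz":0,"wx":0,"wy":0,"wz":0,"claw":0},{"dx":0,"dy":0,"dz":-0.06,"wx":0,"wy":0,"wz":0,"claw":0}]' 30
python3 -c "
from h import *
st()"
python3 -m handwheel '[{"dx":0,"dy":0,"dz":0,"wx":0,"wy":0,"wz":0.1,"claw":0},{"dx":0,"dy":0,"dz":0,"wx":0,"wy":0,"wz":0.1,"claw":0},{"dx":0,"dy":0,"dz":0,"wx":0,"wy":0,"wz":0.1,"claw":0},{"dx":0,"dy":0,"dz":0,"wx":0,"wy":0,"wz":0,"claw":0}]'  >/dev/null
python3 -c "
from h import *
st()"
```

```text
clock: 28.65
position: [0.4886, -0.1362, 0.1406]
tool_rot: [2.87, 0.304, 2.432]
force: [-1.2, 7.7, -0.3]
grip_width: 0.0153
finger_force: 28.9
t 28.65 a -0.699 Ft [ 5.7  5.2 -0. ] Mt [-0.81  1.55 -0.05] q [ 0.71  0.41 -0.59  2.28  0.83  0.18  0.3 ] w 0.0153 board [-0.0763 -0.1147  0.0629]
t 29.15 a -0.999 Ft [ 4.4  4.  -5.2] Mt [-1.82  1.58 -0.07] q [ 0.69  0.4  -0.57  2.28  0.8   0.17  0.03] w 0.0149 board [-0.0767 -0.1148  0.0629]
```

```bash
python3 -m handwheel '[{"dx":0,"dy":0,"dz":0,"wx":0,"wy":0,"wz":0.1,"claw":0},{"dx":0,"dy":0,"dz":0,"wx":0,"wy":0,"wz":0.1,"claw":0},{"dx":0,"dy":0,"dz":0,"wx":0,"wy":0,"wz":0.1,"claw":0},{"dx":0,"dy":0,"dz":0,"wx":0,"wy":0,"wz":0.1,"claw":0},{"dx":0,"dy":0,"dz":0,"wx":0,"wy":0,"wz":0,"claw":0}]'  >/dev/null
python3 -c "
from h import *
st()"
python3 -m handwheel '[{"dx":0,"dy":0,"dz":0,"wx":0,"wy":0,"wz":0.1,"claw":0},{"dx":0,"dy":0,"dz":0,"wx":0,"wy":0,"wz":0.1,"claw":0},{"dx":0,"dy":0,"dz":0,"wx":0,"wy":0,"wz":0.1,"claw":0},{"dx":0,"dy":0,"dz":0,"wx":0,"wy":0,"wz":0.1,"claw":0},{"dx":0,"dy":0,"dz":0,"wx":0,"wy":0,"wz":0,"claw":0}]'  >/dev/null
python3 -c "
from h import *
st()"
```

```text
t 29.77 a -1.402 Ft [ 1.8  0.9 -0.6] Mt [-1.11  0.84  0.05] q [ 0.68  0.4  -0.56  2.28  0.79  0.17 -0.35] w 0.0152 board [-0.0772 -0.1156  0.0629]
t 30.4 a -1.806 Ft [-1.5 -3.2 -2.7] Mt [-0.08 -0.17  0.08] q [ 0.68  0.4  -0.55  2.28  0.78  0.16 -0.74] w 0.0153 board [-0.078 -0.116  0.063]
```

```bash
python3 -c "
from sim import *
s=monitor.observe(); print(s['qpos'][5]); R0=Ro.from_euler('xyz',s['tool_rot']).as_matrix(); print('1.5deg lean in tool axes',(R0.T@T[:3,1]*.026).round(4))"
python3 -m handwheel '[{"dx":0,"dy":0,"dz":0,"wx":0,"wy":0,"wz":0.1,"claw":0},{"dx":0,"dy":0,"dz":0,"wx":0,"wy":0,"wz":0.1,"claw":0},{"dx":0,"dy":0,"dz":0,"wx":0,"wy":0,"wz":0.1,"claw":0},{"dx":0,"dy":0,"dz":0,"wx":0,"wy":0,"wz":0,"claw":0}]'  >/dev/null
python3 -c "
from h import *
st(); print(monitor.observe()['qpos'][5])"
```

```text
0.16482174112005948
1.5deg lean in tool axes [ 0.0253 -0.006  -0.    ]
t 30.9 a -2.109 Ft [-3.1 -6.  -4.1] Mt [ 0.62 -0.59  0.07] q [ 0.68  0.4  -0.55  2.28  0.78  0.16 -1.04] w 0.015 board [-0.079  -0.1161  0.0631]
0.1649387015861886
```

```bash
python3 -m handwheel '[{"dx":0,"dy":0,"dz":0,"wx":0,"wy":0,"wz":0.1,"claw":0},{"dx":0,"dy":0,"dz":0,"wx":0,"wy":0,"wz":0.1,"claw":0},{"dx":0,"dy":0,"dz":0,"wx":0,"wy":0,"wz":0.1,"claw":0},{"dx":0,"dy":0,"dz":0,"wx":0,"wy":0,"wz":0,"claw":0}]'  >/dev/null
python3 -c "
from h import *
st()"
python3 -m handwheel '[{"dx":0,"dy":0,"dz":0,"wx":0,"wy":0,"wz":0.06,"claw":0},{"dx":0,"dy":0,"dz":0,"wx":0,"wy":0,"wz":0.06,"claw":0},{"dx":0,"dy":0,"dz":0,"wx":0,"wy":0,"wz":0,"claw":0}]'  >/dev/null
python3 -c "
from h import *
st()"
python3 -m handwheel '[{"dx":0,"dy":0,"dz":0,"wx":0,"wy":0,"wz":0.06,"claw":0},{"dx":0,"dy":0,"dz":0,"wx":0,"wy":0,"wz":0.06,"claw":0},{"dx":0,"dy":0,"dz":0,"wx":0,"wy":0,"wz":0,"claw":0}]'  >/dev/null
python3 -c "
from h import *
st()"
```

```text
t 31.4 a -2.409 Ft [-5.2 -9.7 -3.5] Mt [ 1.55 -1.12  0.1 ] q [ 0.67  0.4  -0.55  2.28  0.77  0.16 -1.34] w 0.0149 board [-0.0798 -0.1157  0.063 ]
t 31.77 a -2.528 Ft [ -5.8 -10.4  -4.4] Mt [ 1.89 -1.26  0.02] q [ 0.67  0.4  -0.55  2.28  0.77  0.16 -1.46] w 0.0147 board [-0.08   -0.1154  0.063 ]
t 32.15 a -2.647 Ft [ -6.4 -10.9  -3.6] Mt [ 2.15 -1.55  0.04] q [ 0.67  0.4  -0.55  2.28  0.77  0.16 -1.57] w 0.0144 board [-0.0802 -0.1152  0.063 ]
```

```bash
python3 -m handwheel '[{"dx":0,"dy":0,"dz":0,"wx":0,"wy":0,"wz":0.06,"claw":0},{"dx":0,"dy":0,"dz":0,"wx":0,"wy":0,"wz":0.06,"claw":0},{"dx":0,"dy":0,"dz":0,"wx":0,"wy":0,"wz":0,"claw":0}]'  >/dev/null
python3 -c "
from h import *
st()"
python3 -m handwheel '[{"dx":0,"dy":0,"dz":0,"wx":0,"wy":0,"wz":0.06,"claw":0},{"dx":0,"dy":0,"dz":0,"wx":0,"wy":0,"wz":0,"claw":0}]'  >/dev/null
python3 -c "
from h import *
st()"
```

```text
t 32.52 a -2.766 Ft [ -8.  -14.4  -5. ] Mt [ 2.53 -1.8  -0.06] q [ 0.67  0.4  -0.55  2.28  0.77  0.16 -1.69] w 0.0145 board [-0.0803 -0.1149  0.063 ]
t 32.77 a -2.824 Ft [ -8.3 -15.1  -8.1] Mt [ 2.67 -1.77 -0.55] q [ 0.67  0.4  -0.55  2.28  0.77  0.16 -1.75] w 0.014 board [-0.0803 -0.1146  0.063 ]
```

```bash
python3 -m handwheel '[{"dx":0,"dy":0,"dz":0,"wx":0,"wy":0,"wz":0.06,"claw":0},{"dx":0,"dy":0,"dz":0,"wx":0,"wy":0,"wz":0,"claw":0}]'  >/dev/null
python3 -c "
from h import *
st()"
python3 -m handwheel '[{"dx":0,"dy":0,"dz":0,"wx":0,"wy":0,"wz":0.06,"claw":0},{"dx":0,"dy":0,"dz":0,"wx":0,"wy":0,"wz":0,"claw":0}]'  >/dev/null
python3 -c "
from h import *
st()"
```

```text
t 33.02 a -2.882 Ft [-10.2 -13.   -9.3] Mt [ 2.46 -1.72 -1.53] q [ 0.67  0.4  -0.55  2.28  0.77  0.16 -1.81] w 0.0139 board [-0.0802 -0.1146  0.0631]
t 33.27 a -2.942 Ft [-15.2 -14.2 -19.8] Mt [ 2.11 -3.45 -1.55] q [ 0.67  0.4  -0.55  2.28  0.77  0.17 -1.87] w 0.0141 board [-0.0811 -0.115   0.0634]
```

```bash
python3 -m handwheel '[{"dx":0,"dy":0,"dz":0,"wx":0,"wy":0,"wz":0,"claw":100},{"dx":0,"dy":0,"dz":0,"wx":0,"wy":0,"wz":0,"claw":100},{"dx":0,"dy":0,"dz":0,"wx":0,"wy":0,"wz":0,"claw":100},{"dx":0,"dy":0,"dz":0,"wx":0,"wy":0,"wz":0,"claw":100},{"dx":0,"dy":0,"dz":-2,"wx":0,"wy":0,"wz":0,"claw":100},{"dx":0,"dy":0,"dz":-3,"wx":0,"wy":0,"wz":0,"claw":100},{"dx":0,"dy":0,"dz":-3,"wx":0,"wy":0,"wz":0,"claw":100},{"dx":0,"dy":0,"dz":0,"wx":0,"wy":0,"wz":0,"claw":100}]'
python3 - <<'E'
from go import *
a,f=wristfit("right",-2.85); print(a); st()
cv2.imwrite("pics/w6.png",f["frame"])
s=optics.grab_frame("scene")["frame"]; t=optics.grab_frame("top")["frame"]
im=np.hstack([cv2.resize(s[120:320,170:390],None,fx=1.8,fy=2),cv2.resize(t[120:320,170:420],None,fx=1.6,fy=2)]); cv2.imwrite("pics/end.png",im); print(im.shape)
E
```

```text
clock: 34.28
position: [0.4561, -0.1402, 0.2146]
tool_rot: [3.056, -0.395, 0.247]
force: [0.5, -0.4, -0.8]
grip_width: 0.0855
finger_force: 0.0
right fit [-5.5000e-03 -2.0000e-03 -2.8319e+00] iou 0.885 KN [-0.0765 -0.1146]
-2.83194843130089
t 34.38 a -2.949 Ft [ 1.  -0.7 -0.5] Mt [ 0.08 -0.39 -0.  ] q [ 1.12  0.28 -1.01  2.26  0.45  0.36 -1.55] w 0.0852 board [-0.0654 -0.1164  0.1416]
(400, 796, 3)
```

View pics/w6.png

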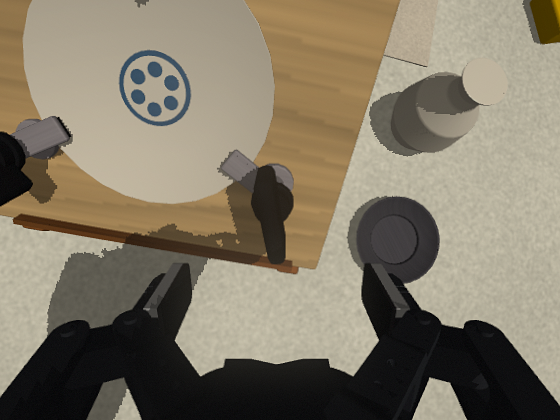

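View pics/end.png

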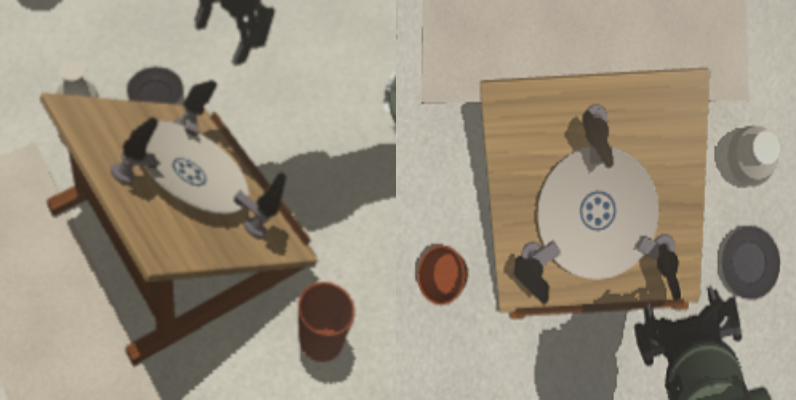

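All three knobs show turned (the right one at about (268,215) in the wrist view). The cup, vase and dish have not moved, and the gripper is open and clear of everything.

```bash
python3 -c "
from workcell import job_done
print(job_done())"
```

```text
the job is handed in; nothing more can be done
None
```

I turned all three knobs clockwise until each hit its end stop, upper first, then lower left, then lower right. The job was handed in at about 34.5 s with the gripper open and clear, no contact with the plate that I saw, and the cup, vase and dish where they were.

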